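# Put the blood-agar dish under the flip loupe of the colony-counting stand

### The arm

A 6-joint arm with a two-finger parallel gripper is mounted at the origin on a cart in front of the work surface, level with it; the furniture and walls round the work are solid. World frame = base frame: x ahead of the robot, y to its left, z up, the work surface at z = 0. Lengths are in m, angles in rad, forces in N, time in s.
With the tool pointing down it reaches from about 0.275 to 0.875 m from the base axis. Payload 12.5 kg.
Tool frame: the origin (TCP) lies midway between the tips of the shut fingers; the grasp point (between the pads) lies 19 mm behind it; z points along the fingers, y is the direction in which the jaws open and shut (so a half turn about z gives the same grasp; the last joint's range is limited). The gripper opens to 85 mm and grips with 20 to 120 N. Pads are 22 mm wide; open, the fingers measure 114 mm over their backs; the gripper's body (76 mm by 85 mm) begins 54 mm behind the grasp point. The pads swing forward as they close: fully open they stand 13 mm farther back than shut.
Start: joints at [-0.085, 0.351, 1.652, -0, 1.139, -0.085], TCP at [0.55, 0, 0.209] pointing down, gripper open.
Joint ranges: [-2.75, 2.75], [-0.79, 2.1], [0.01, 2.65], [-1.57, 4.71], [0.07, 3.14], [-2.87, 2.87]. Speed limits (rad/s): [2.22, 2.22, 2.79, 3.14, 3.14, 3.14].

### API

Orientations are given as a unit quaternion [x, y, z, w].
In Python, from bench import arm, eyes, ticket gives the robot as it stands.
- The arm moves only by the shell command python3 -m jog 'ROWS' [FORCE]. ROWS is a JSON object of lists of equal length, an entry for each row: "twist": the turn, a rotation vector about the world's x, y, z in rad, a list of three; "offset": the shift along the world's x, y, z in mm, a list of three; "grip": the closure, from -1 (fully open) to 1 (shut). A call has 1 to 12 rows; each row is the pose to reach, as a shift and turn from the pose commanded when the call began; what a row does not reach only later rows make up. A row lasts 1/10 s, in which the tool goes at most 50 mm and 8.59 degrees, less where a joint would pass 70% of its speed; a pose out of reach is approached as far as the arm can. A call with a gripper value outside its range is refused whole. The fingers move at their own pace and stop on an object; FORCE is the grip in N (left out, the last holds). Time passes only in rows, so rows that repeat a pose let the fingers close. It gives the time, the measured TCP pose, the force and the opening at its end, in the units of the state.
- arm.get_state(): the state, without advancing time (a new reading comes with each control period).
- eyes.read_camera(name): name is "scene" or "side" or "wrist"; returns the picture (400x640x3 uint8, red, green, blue); there is no depth.
- eyes.camera_model(name): a dict with "intrinsics" (3x3 intrinsics, pixels), "cam_to_world" (4x4, takes a point from camera to world coordinates); the wrist camera has in their place "T_tool_cam" (4x4, takes a point from camera to tool coordinates, whose origin is the TCP and whose axes are the flange's). Camera axes: x right, y down, z forward; pixel columns grow to the right and rows downward; lengths in m; the calibration is good to about 2 mm. A picture is of the moment at which its call begins: read the wrist's pose just before it. camera_model takes no time and is no camera call.
- ticket.job_done(): hands the job in, once; it reports no verdict.
The state is a dict: "clock": time; "joint_pos": joint angles; "joint_vel": joint speeds; "effort": joint torques, N m; "eef_pos": TCP position; "eef_rot": TCP orientation; "contact_force": force on the tool from outside, world axes, zero at the start; "moment": the same for the moment, N m; "grip_width": finger opening in m.
Only numpy, scipy, OpenCV 4.12 (cv2) and the standard library are available. Lean on these libraries where they do the work, as an engineer would, in place of code of your own. Each camera call takes 0.05 s, during which the arm holds its last target.

### The job

The red culture dish is next to be counted. Flip the loupe of the counting stand up until its spring holds it upright by itself, set the red dish flat in the middle of the round white stage, then, with the dish let go, flip the loupe down again so that its spring holds it level over the dish. Keep your fingers off the lens glass, do not shift the loupe's carriage up or down its column (the focus is set), keep the dish level, and leave everything else on the bench where it is.

Things in the scene. Friction and masses are not known exactly. Their poses are not given: they have to be found in the camera images.
- stand: Colony-counting stand, fixed to the bench: light grey base 220x170x36 mm, steel column 20 mm thick, lamp head on top. Origin on the bench under the middle of the stage (70 mm from the front edge); x points from its front (robot's side) to the column, z up. Column axis at x=+118 mm. Lamp head: x=+40 to +145, y=-65 to +65, underside 434 mm above the bench: it hangs over the raised loupe, so the tool must lean.
- stage (a point): Middle of the round white stage glass, 82 mm across, flush with the top of the stand's base, 36 mm above the bench. The red dish belongs here. Nothing stands up round it on the base except the column behind.
- loupe (a joint): Angle (rad) of the loupe on its hinge: 0 = flat over the stage (down stop), 1.5 = upright (up stop), growing as the tab rises. An over-centre spring strut drives it to the nearer stop; it turns over between 0.7 and 0.95 (feel: the pull on the tab reverses). Moving it takes up to 9 N at the tab, least near the turning point. Starts down. Black frame, ring 74 mm wide, 10 mm thick, ring centre 62 mm from the hinge.
- tab (a point): Where to pinch the loupe's black ridged finger tab, 122 mm from the hinge line. The tab is a bar 18 mm wide (along the hinge line, the stand's y), 7 mm thick, reaching 12 mm further out and 23 mm inwards to the ring. Axes turn with the loupe: at joint 0 they are the stand's, -x pointing outwards along the tab, y along the hinge. Pinched across its width, it can turn between the fingers.
- hinge (a point): Middle of the loupe's hinge line, on the carriage (black collar with clamp knob on the column). The hinge line is the stand's y axis direction; it lies 75 mm behind the middle of the stage (stand x=+75) and 135 to 165 mm above the bench. The spring strut is on its +y side, 20 to 40 mm from the middle.
- focus (a joint): Height (m) of the carriage on its column above its lowest setting; hinge height = 135 mm + this. Starts anywhere from 0 to 0.03. Held by friction only: it slips when the loupe is pulled down with more than about 13 N or up with more than about 22 N, so lead the tab round its arc gently. Must stay as found (within 6 mm).
- loupe_glass: The lens, clear glass 63 mm across, 9 mm thick, in the loupe's ring. Origin at its centre, 62 mm from the hinge; z is its axis (up when the loupe is down). Fingers must not touch it.
- dish_red: Closed round culture dish with dark red agar and pale colonies, clear lid: 60 mm across, 16 mm high, 35 g. Origin at the centre of its underside, z up. Stands on the bench to the right of the stand; grip it across the sides.
- dish_amber: The same dish with amber agar; it changes places with the red one. Leave it. 60 mm across, 16 mm high, origin at the centre of its underside.
- timer: White bench timer, 66x64x18 mm, origin at the centre of its underside. Bystander.
- oil_dropper: Small white dropper bottle with red cap, 26 mm across, 66 mm high, origin at the centre of its underside. Bystander.
- marker: White marker pen with black cap lying on the bench, 130 mm long, 14 mm thick, origin at the centre of its underside. Bystander.
- forceps: Steel forceps lying on the bench, 124 mm long, 10 mm thick, origin at the centre of its underside. Bystander.
Things that resemble listed ones, but are neither listed nor needed, are in the scene too. What is shaped like the dish_red but pink is not meant.

How it is judged:
On the way, in this order (a step that is already met when the one before it is completed fails the run):
1. the loupe stands upright at its up stop by its spring alone, fingers off (value of joint loupe above 1.42 rad and contact force between the fingers and anything else below 0.3 N), for 0.2 s.
2. the red dish lies on the stage and is let go, the loupe still up (all of step 1 and horizontal distance between dish_red and stage below 0.012 m and height (world z) of dish_red between 0.033 and 0.042 m and angle between dish_red's own z axis and vertical below 0.08 rad), for 0.2 s.
At the end, for the whole second after the job is handed in: The loupe lies at its down stop (angle under 0.06 rad); the red dish lies flat on the stage under it, at rest, within 12 mm of the stage's middle; the carriage is within 6 mm of its old height (horizontal distance between dish_red and stage below 0.012 m and height (world z) of dish_red between 0.033 and 0.042 m and angle between dish_red's own z axis and vertical below 0.08 rad and linear speed of dish_red below 0.01 m/s and value of joint loupe below 0.06 rad and distance of hinge from where it was at the start of the episode below 0.006 m); the robot touches nothing.
It fails at once if the carriage is pushed more than 10 mm up or down its column (distance of hinge from where it was at the start of the episode above 0.01 m).
It fails at once if the fingers touch the lens glass (contact force between the fingers and loupe_glass above 1 N).
It fails at once if the red dish is tipped more than about 20 degrees (angle between dish_red's own z axis and vertical above 0.35 rad).
It fails at once if the amber dish, timer, dropper bottle, marker or forceps is moved more than 20 mm (distance of any of dish_amber, timer, oil_dropper, marker, forceps from where it was at the start of the episode above 0.02 m).
It also fails if it takes over 67 s, if anything falls off the work surface, if the arm or the gripper's body presses on something with over 40 N, if the wrist force passes 120 N, or if a joint passes its speed limit or range.

## Working session

There is one attempt and no reset: what is moved stays moved. The work goes in short steps, Python scripts to look and compute and a shell command to move; the robot and the scene stay as the last step left them, time stands still between calls to the robot, and variables do not carry over. Pictures are saved under pics/ and viewed, and the job is handed in when it is done.

```bash
ls; mkdir -p pics
python3 - <<'E'
from bench import arm,eyes,ticket
import cv2,numpy as np
for n in ["scene","side","wrist"]:
    im=eyes.read_camera(n); cv2.imwrite(f"pics/a_{n}.png",im[:,:,::-1]); 
    m=eyes.camera_model(n); print(n,{k:np.round(v,4).tolist() for k,v in m.items()})
print(arm.get_state())
E
```

```text
pics
scene {'intrinsics': [[474.9747, 0.0, 313.0219], [0.0, 474.9747, 202.9502], [0.0, 0.0, 1.0]], 'cam_to_world': [[0.8902, -0.2362, 0.3896, -0.0579], [-0.455, -0.416, 0.7874, -1.1866], [-0.0239, -0.8781, -0.4778, 0.8972], [0.0, 0.0, 0.0, 1.0]]}
side {'intrinsics': [[503.1992, 0.0, 326.9464], [0.0, 503.1992, 197.1748], [0.0, 0.0, 1.0]], 'cam_to_world': [[0.9931, -0.0433, 0.1088, 0.4154], [-0.1159, -0.495, 0.8611, -1.1242], [0.0165, -0.8678, -0.4967, 0.8152], [0.0, 0.0, 0.0, 1.0]]}
wrist {'intrinsics': [[285.4188, 0.0, 321.7493], [0.0, 285.4188, 199.1678], [0.0, 0.0, 1.0]], 'T_tool_cam': [[-0.0008, -0.9449, -0.3275, 0.0858], [1.0, -0.001, 0.0004, 0.0004], [-0.0007, -0.3275, 0.9449, -0.1652], [0.0, 0.0, 0.0, 1.0]]}
{'clock': 0.15, 'joint_pos': array([-8.46178220e-02,  3.51115235e-01,  1.65222111e+00,  4.55899417e-06,
        1.13910965e+00, -8.45829512e-02]), 'joint_vel': array([-0.00048801, -0.00136052, -0.00118915,  0.00024002, -0.00125833,
       -0.00088989]), 'effort': array([ 7.13946501e-04, -5.06248283e+01, -2.91500723e+01, -2.80964593e-05,
        3.35960038e-03, -3.10250061e-05]), 'eef_pos': array([5.49749599e-01, 3.82051270e-05, 2.08801865e-01]), 'eef_rot': array([ 7.07119720e-01,  7.07093713e-01, -2.73547268e-04, -3.27451540e-04]), 'contact_force': array([ 0.35882869, -0.30398202,  0.48752127]), 'moment': array([-0.05157248, -0.00965707, -0.04324427]), 'grip_width': 0.08553491560492321}
```

View pics/a_scene.png

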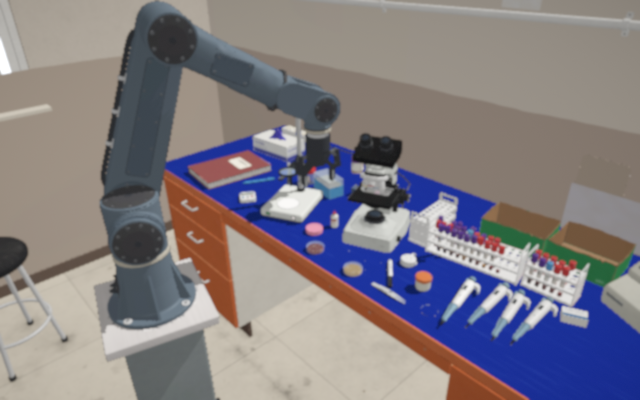

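View pics/a_side.png

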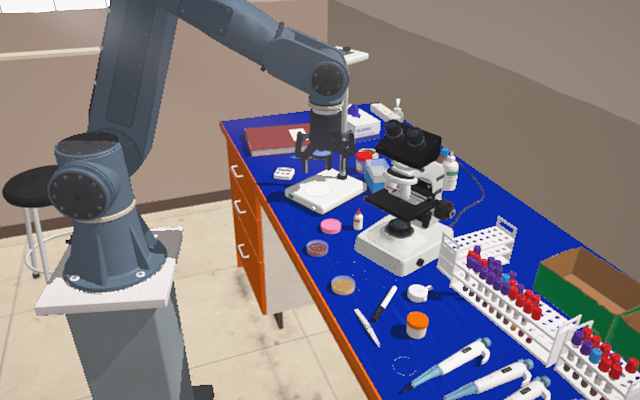

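View pics/a_wrist.png

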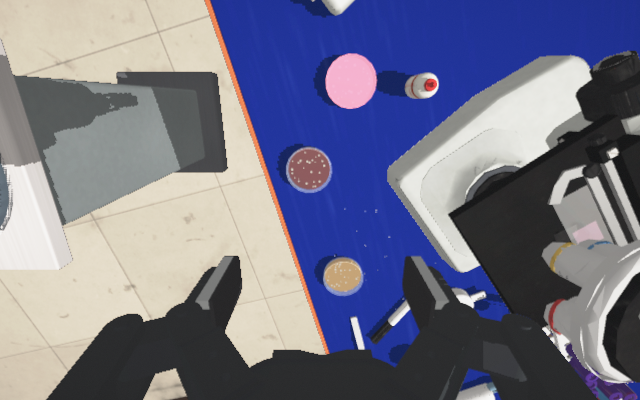

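The side view shows the stand at about (325,190), the red dish at (317,248), the amber dish at (343,285), the pink decoy at (331,227) and the dropper at (357,219). The wrist view shows the red dish at (309,170).

```bash
cat > h.py <<'E'
from bench import arm,eyes,ticket
import cv2,numpy as np
from scipy.spatial.transform import Rotation as R
def cam(n,st=None):
    m=eyes.camera_model(n);K=np.array(m["intrinsics"])
    if n=="wrist":
        st=st or arm.get_state()
        T=np.eye(4);T[:3,:3]=R.from_quat(st["eef_rot"]).as_matrix();T[:3,3]=st["eef_pos"]
        return K,T@np.array(m["T_tool_cam"])
    return K,np.array(m["cam_to_world"])
def ray(n,u,v,z,C=None):
    K,T=C or cam(n)
    d=T[:3,:3]@np.linalg.solve(K,[u,v,1]);o=T[:3,3]
    return o+d*(z-o[2])/d[2]
def proj(n,p,C=None):
    K,T=C or cam(n)
    q=T[:3,:3].T@(np.asarray(p)-T[:3,3]);q=K@q
    return q[:2]/q[2]
def snap(n,f,crop=None,s=1):
    st=arm.get_state();im=eyes.read_camera(n)[:,:,::-1]
    np.save(f"pics/{f}.npy",im)
    if crop: im=im[crop[1]:crop[3],crop[0]:crop[2]]
    im=cv2.resize(np.ascontiguousarray(im),None,fx=s,fy=s,interpolation=cv2.INTER_CUBIC)
    cv2.imwrite(f"pics/{f}.png",im);return st
E
python3 - <<'E'
from h import *
im=cv2.imread("pics/a_side.png")[100:300,240:400]
cv2.imwrite("pics/b_side.png",cv2.resize(im,None,fx=3,fy=3,interpolation=cv2.INTER_CUBIC)) 
im=cv2.imread("pics/a_scene.png")[130:280,230:400]
cv2.imwrite("pics/b_scene.png",cv2.resize(im,None,fx=4,fy=4,interpolation=cv2.INTER_CUBIC)) 
print(ray("wrist",309,170,.016),ray("side",317,247,.016), ray("wrist",350,81,.016),ray("side",331,227,.016))
print(ray("wrist",343,275,.016),ray("side",343,285,.016),ray("side",318,188,.036),ray("side",357,219,.03))
E
```

```text
[0.53379823 0.00136115 0.016     ] [ 0.53164803 -0.00778241  0.016     ] [0.58303335 0.10693371 0.016     ] [0.58187439 0.0874195  0.016     ]
[ 0.58108112 -0.15560153  0.016     ] [ 0.57931627 -0.17281351  0.016     ] [0.56414972 0.288167   0.036     ] [0.6600102  0.10166249 0.03      ]
```

View pics/b_side.png

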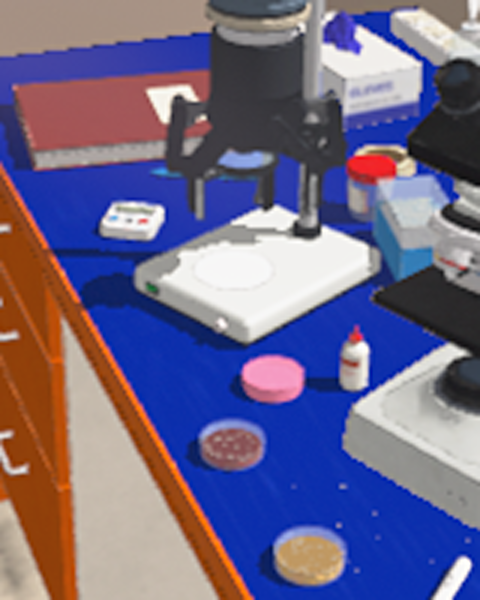

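View pics/b_scene.png

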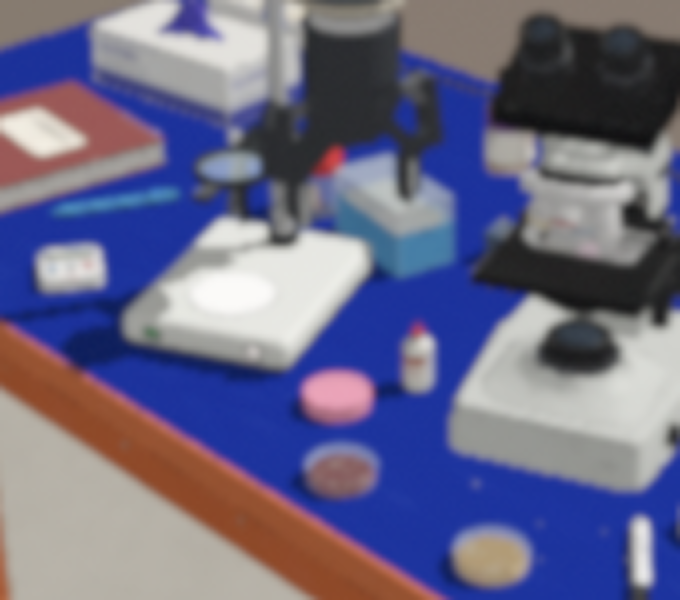

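Run:
```python
from h import *
im=cv2.imread("pics/a_side.png")[165:225,275:375]
cv2.imwrite("pics/c_side.png",cv2.resize(im,None,fx=8,fy=8,interpolation=cv2.INTER_CUBIC))
```

```text
(no output)
```

View pics/c_side.png

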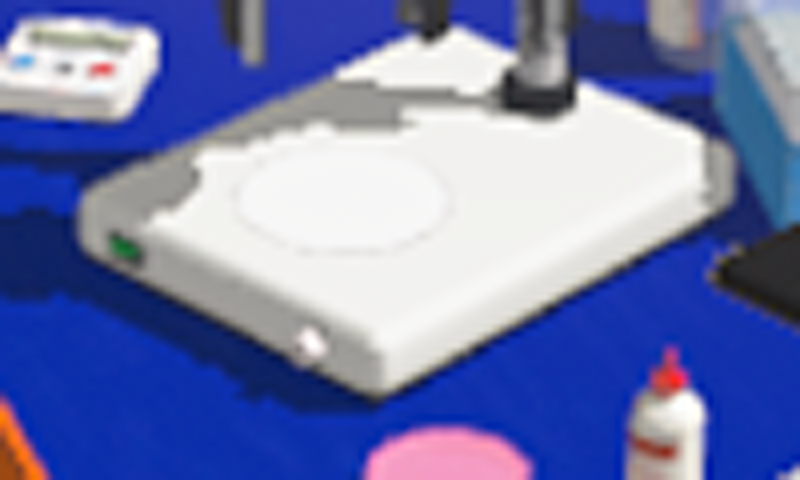

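Run:
```python
from h import *
f=lambda a,b,z: ray("side",275+(a+.5)/8-.5,165+(b+.5)/8-.5,z)
s=f(343,196,.036);c=f(540,95,.036)
print(s,c,np.linalg.norm(c-s),np.degrees(np.arctan2(*(c-s)[1::-1])))
a=f(382,400,0);b=f(730,205,0);g=f(85,240,0)
print(a,b,g,np.degrees(np.arctan2(*(b-a)[1::-1])),np.degrees(np.arctan2(*(g-a)[1::-1])),np.linalg.norm(b-a),np.linalg.norm(g-a))
```

```text
[0.56164099 0.2812775  0.036     ] [0.65290264 0.36163045 0.036     ] 0.12159474797799341 41.36288116427976
[0.56715939 0.18336039 0.        ] [0.72914063 0.32448697 0.        ] [0.4592206  0.31813765 0.        ] 41.06409315278468 128.69012102369018 0.21483628544028266 0.17267220710279607
```

```bash
python3 -m jog '{"twist":[[0,0,0.15],[0,0,0.3],[0,0,0.45],[0,0,0.6],[0,0,0.75],[0,0,0.9],[0,0,1.05],[0,0,1.2],[0,0,1.35],[0,0,1.5],[0,0,1.65],[0,0,1.75]],"offset":[[-20,20,30],[-40,40,50],[-60,60,70],[-80,80,90],[-100,100,110],[-120,120,130],[-140,140,140],[-160,160,140],[-180,180,140],[-190,200,140],[-190,200,140],[-190,200,140]],"grip":[-1,-1,-1,-1,-1,-1,-1,-1,-1,-1,-1,-1]}'; python3 -c "
from h import *
print(arm.get_state()['joint_pos'])"
```

```text
clock: 1.35
eef_pos: [0.3595, 0.2005, 0.3491]
eef_rot: [-0.093, 0.996, -0.0, -0.0]
contact_force: [0.5, 0.2, -0.4]
grip_width: 0.0857
[ 3.95522261e-01 -3.44015949e-02  1.76444467e+00 -3.85229680e-05
  1.41173712e+00 -1.36172349e+00]
```

```bash
cat >> h.py <<'E'
def goalR(yaw,lean,):
    """tool x = back/up, y horizontal, z leaning 'lean' from down toward yaw dir"""
    c,s=np.cos(yaw),np.sin(yaw)
    xs=np.array([c,s,0]);z=np.sin(lean)*xs-np.cos(lean)*np.array([0,0,1])
    y=np.array([s,-c,0]) ; 
    x=np.cross(y,z)
    return R.from_matrix(np.stack([x,y,z],1))
def twist(Rg,st=None):
    st=st or arm.get_state()
    return (Rg*R.from_quat(st["eef_rot"]).inv()).as_rotvec()
E
python3 - <<'E'
from h import *
for l in [0,.4,.785]:
  G=goalR(np.radians(41),l); print(G.as_matrix().round(2).tolist(),twist(G).round(3))
E
```

```text
[[0.75, 0.66, 0.0], [0.66, -0.75, 0.0], [0.0, 0.0, -1.0]] [-0.    -0.    -2.612]
[[0.7, 0.66, 0.29], [0.6, -0.75, 0.26], [0.39, -0.0, -0.92]] [ 0.485  0.235 -2.567]
[[0.53, 0.66, 0.53], [0.46, -0.75, 0.46], [0.71, 0.0, -0.71]] [ 0.941  0.456 -2.439]
```

```bash
sed -i 's/y=np.array(\[s,-c,0\])/y=np.array([-s,c,0])/' h.py
python3 - <<'E'
from h import *
for l in [0,.2,.4,.6,.785]:
  G=goalR(np.radians(41),l); print(twist(G).round(3))
E
```

```text
[ 0.    -0.     0.529]
[ 0.088 -0.182  0.527]
[ 0.177 -0.364  0.522]
[ 0.265 -0.546  0.513]
[ 0.346 -0.715  0.501]
```

```bash
python3 -m jog '{"twist":[[0.05,-0.1,0.08],[0.1,-0.2,0.16],[0.15,-0.3,0.24],[0.2,-0.4,0.32],[0.25,-0.5,0.4],[0.3,-0.6,0.45],[0.346,-0.715,0.501],[0.346,-0.715,0.501]],"offset":[[10,0,-10],[20,0,-20],[30,0,-30],[40,-10,-40],[50,-15,-50],[60,-20,-60],[70,-30,-80],[70,-30,-80]],"grip":[-1,-1,-1,-1,-1,-1,-1,-1]}'
python3 - <<'E'
from h import *
st=snap("wrist","d_wrist");print(st['joint_pos'].round(3),R.from_quat(st['eef_rot']).as_matrix().round(2).tolist())
E
```

```text
clock: 2.15
eef_pos: [0.4263, 0.1803, 0.2813]
eef_rot: [-0.315, 0.875, 0.13, 0.344]
contact_force: [0.4, 0.9, 0.9]
grip_width: 0.0853
[ 0.023 -0.175  2.252  0.846  0.614 -2.836] [[-0.57, -0.64, 0.52], [-0.46, 0.77, 0.44], [-0.68, 0.01, -0.73]]
```

View pics/d_wrist.png

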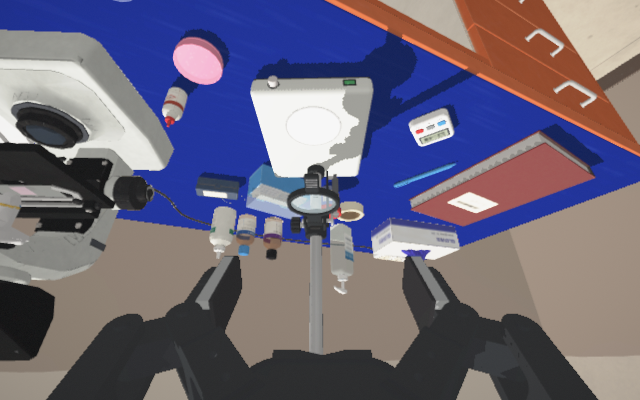

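The wrist picture is upside down, with stage at (313,125), loupe ring at (314,202), tab near (317,172) and the column below it. J6 is close to its limit, so I'll turn the tool half a turn about its own axis, which gives the same grasp.

```bash
python3 -m jog '{"twist":[[0.08,0.066,-0.11],[0.156,0.132,-0.22],[0.234,0.198,-0.33],[0.312,0.264,-0.44],[0.39,0.33,-0.55],[0.468,0.396,-0.66],[0.546,0.462,-0.77],[0.624,0.528,-0.88],[0.702,0.594,-0.99],[0.78,0.66,-1.1],[0.82,0.69,-1.155],[0.82,0.69,-1.155]],"offset":[[0,0,0],[0,0,0],[0,0,0],[0,0,0],[0,0,0],[0,0,0],[0,0,0],[0,0,0],[0,0,0],[0,0,0],[0,0,0],[0,0,0]],"grip":[-1,-1,-1,-1,-1,-1,-1,-1,-1,-1,-1,-1]}'
python3 - <<'E'
from h import *
st=arm.get_state();print(st['joint_pos'].round(3))
G=goalR(np.radians(41),.785)*R.from_euler('z',np.pi)
print(twist(G).round(3))
E
```

```text
clock: 3.4
eef_pos: [0.4258, 0.1813, 0.2822]
eef_rot: [0.4, 0.839, 0.334, 0.153]
contact_force: [-0.1, 0.2, 0.1]
grip_width: 0.0858
[ 0.033 -0.18   2.253  0.836  0.603 -1.242]
[ 0.838  0.681 -1.101]
```

```bash
python3 -m jog '{"twist":[[0.08,0.066,-0.106],[0.16,0.13,-0.21],[0.24,0.195,-0.315],[0.32,0.26,-0.42],[0.4,0.325,-0.526],[0.48,0.39,-0.63],[0.56,0.455,-0.735],[0.64,0.52,-0.84],[0.72,0.585,-0.946],[0.8,0.65,-1.05],[0.838,0.681,-1.101],[0.838,0.681,-1.101]],"offset":[[0,0,0],[0,0,0],[0,0,0],[0,0,0],[0,0,0],[0,0,0],[0,0,0],[0,0,0],[0,0,0],[0,0,0],[0,0,0],[0,0,0]],"grip":[-1,-1,-1,-1,-1,-1,-1,-1,-1,-1,-1,-1]}'
python3 - <<'E'
from h import *
st=snap("wrist","e_wrist");print(st['joint_pos'].round(3))
im=np.load("pics/e_wrist.npy")[:260,180:460]
cv2.imwrite("pics/e2.png",cv2.resize(im,None,fx=2.8,fy=2.3))
E
```

```text
clock: 4.6
eef_pos: [0.4259, 0.1812, 0.2821]
eef_rot: [0.865, 0.325, 0.358, -0.133]
contact_force: [0.9, -0.3, -0.6]
grip_width: 0.0853
[ 0.007 -0.179  2.269  0.921  0.613  0.201]
```

View pics/e_wrist.png

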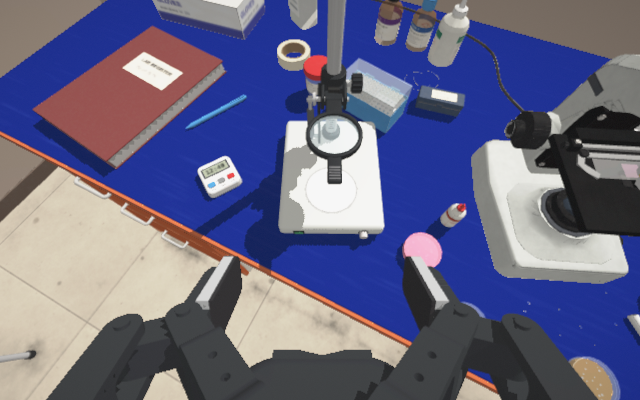

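Run:
```python
import numpy as np,cv2
im=np.load("pics/e_wrist.npy")[60:250,260:400]
cv2.imwrite("pics/e3.png",cv2.resize(im,None,fx=4,fy=3.1,interpolation=cv2.INTER_CUBIC))
cv2.imwrite("pics/e3.png",cv2.resize(im[:150],None,fx=5,fy=4,interpolation=cv2.INTER_CUBIC)[:600])
cv2.imwrite("pics/e4.png",cv2.resize(im[90:190],None,fx=5,fy=5,interpolation=cv2.INTER_CUBIC))
```

```text
(no output)
```

View pics/e3.png

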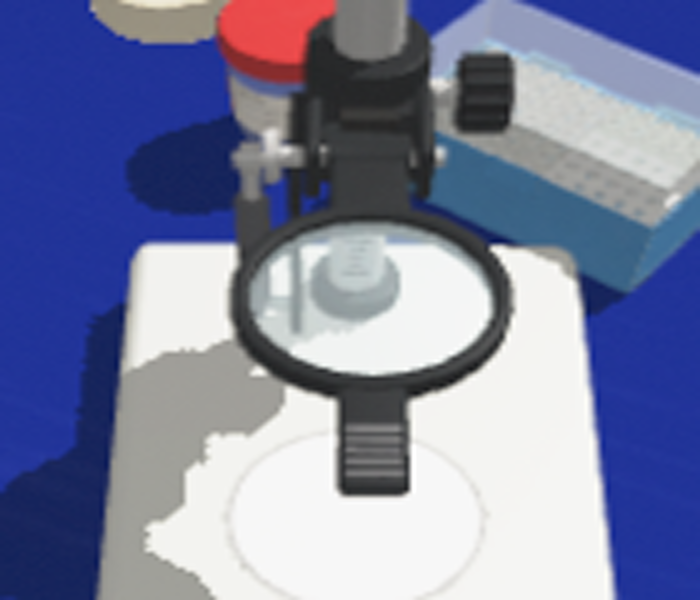

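View pics/e4.png

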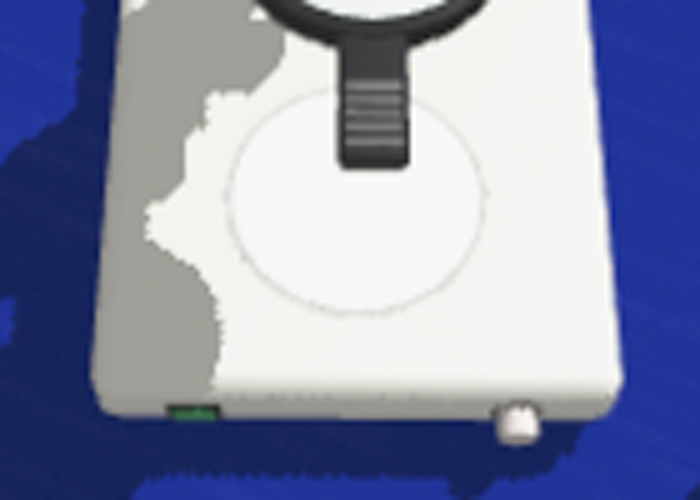

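```bash
cat > fit.py <<'E'
from h import *
from scipy.optimize import least_squares
st={"eef_pos":np.array([0.4259,0.1812,0.2821]),"eef_rot":np.array([0.865,0.325,0.358,-0.133])}
C=cam("wrist",st)
obs=[((0,0,.036),(331.4,190.2)),((0,.041,.036),(305.6,190)),((0,-.041,.036),(357.3,190)),
 ((-.134,0,'h+.0035'),(334.8,180.5)) ]
P=[((0,0),.036,(331.4,190.2)),((0,.041),.036,(305.7,190.0)),((0,-.041),.036,(357.3,190.0)),
((.150,.083),.036,(288,121.5)),((.150,-.083),.036,(375.2,121.5)),
((75-134,0),('h',.0035),(334.8,180.5)),((13,37),('h',0),(260+231/5,60+300/4)),((13,-37),('h',0),(260+513/5,60+300/4)),((75,0),('h',0),(334.5,98.7))]
def res(p,full=False):
    c,s=np.cos(p[2]),np.sin(p[2]);r=[]
    for (x,y),z,uv in P:
        if abs(x)>1 or abs(y)>1: x,y=x/1000,y/1000
        if isinstance(z,tuple): z=p[3]+z[1]
        r.append(proj("wrist",[p[0]+c*x-s*y,p[1]+s*x+c*y,z],C)-uv)
    return np.array(r) if full else np.ravel(r)
s=least_squares(res,[.56,.28,.71,.15],loss='soft_l1')
print(s.x,np.degrees(s.x[2]));print(res(s.x,True).round(1).tolist())
p=s.x;print("side stage",proj("side",[p[0],p[1],.036]),"obs 317.9 189.5")
E
python3 fit.py
```

```text
[0.56160161 0.27811106 0.70111158 0.16507955] 40.170734307291504
[[-0.1, 0.1], [1.1, -0.1], [-1.5, 0.6], [-0.3, -1.8], [-0.1, -0.6], [0.2, 1.9], [-0.4, -0.7], [0.8, 0.1], [-0.1, -0.1]]
side stage [317.52382387 189.53906571] obs 317.9 189.5
```

```bash
python3 -m jog '{"twist":[[0,0,0],[0,0,0],[0,0,0],[0,0,0],[0,0,0]],"offset":[[20,12,-25],[45,27,-55],[70,41,-83],[76,45,-90],[76,45,-90]],"grip":[-1,-1,-1,-1,-1]}' 20
python3 - <<'E'
from h import *
st=snap("wrist","f_wrist");print(st['joint_pos'].round(3), st['eef_pos'],st['eef_rot'])
im=np.load("pics/f_wrist.npy")[60:310,200:440]
cv2.imwrite("pics/f2.png",cv2.resize(im,None,fx=3,fy=2.4,interpolation=cv2.INTER_CUBIC))
E
```

```text
clock: 5.15
eef_pos: [0.5019, 0.2268, 0.1904]
eef_rot: [0.865, 0.326, 0.357, -0.133]
contact_force: [0.8, 0.2, 0.1]
grip_width: 0.0853
[ 0.134  0.176  2.201  1.402  0.404 -0.258] [0.50194901 0.22675345 0.19040944] [ 0.8653455   0.32560022  0.35699508 -0.13310211]
```

View pics/f2.png

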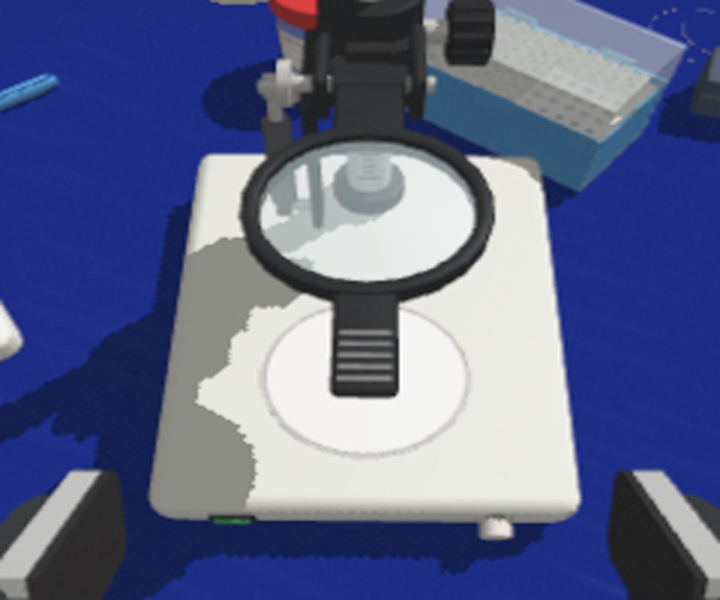

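```bash
cat > fk.py <<'E'
from h import *
from scipy.optimize import least_squares
D=[([-.0846,.3511,1.6522,0,1.1391,-.0846],[.5497,0,.2088],[.70712,.70709,-.0003,-.0003]),
([.3955,-.0344,1.7644,0,1.4117,-1.3617],[.3595,.2005,.3491],[-.093,.996,0,0]),
([.023,-.175,2.252,.846,.614,-2.836],[.4263,.1803,.2813],[-.315,.875,.13,.344]),
([.033,-.18,2.253,.836,.603,-1.242],[.4258,.1813,.2822],[.4,.839,.334,.153]),
([.007,-.179,2.269,.921,.613,.201],[.4259,.1812,.2821],[.865,.325,.358,-.133]),
([.134,.176,2.201,1.402,.404,-.258],[.5019,.2268,.1904],[.8653,.3256,.3570,-.1331])]
def FK(q,p):
    a1,d1,L2,a3,L3,dt,phi=p
    e=lambda a,t:R.from_euler(a,t)
    R2=e('z',q[0])*e('y',q[1]);R3=R2*e('y',q[2]);R5=R3*e('z',q[3])*e('y',q[4])
    x=e('z',q[0]).apply([a1,0,d1])+R2.apply([0,0,L2])+R3.apply([a3,0,L3])+R5.apply([0,0,dt])
    return x,R5*e('z',q[5])*e('z',phi)
def r(p):
    o=[]
    for q,x,Q in D:
        X,Q2=FK(q,p);o+=list(X-x)+list(.2*(R.from_quat(Q).inv()*Q2).as_rotvec())
    return np.array(o)
best=min((least_squares(r,[.0,.4,.5,0,.5,.25,f]) for f in (1.57,-1.57,0,3.14)),key=lambda s:s.cost)
p=best.x
def IK(x,Q,q0):
    lo=np.array([-2.75,-.79,.01,-1.57,.07,-2.87]);hi=np.array([2.75,2.1,2.65,4.71,3.14,2.87])
    f=lambda q:np.r_[(FK(q,p)[0]-x),.3*(Q.inv()*FK(q,p)[1]).as_rotvec()]
    s=least_squares(f,np.clip(q0,lo+1e-3,hi-1e-3),bounds=(lo,hi));return s.x,np.linalg.norm(s.fun)
E
python3 - <<'E'
from fk import *
print(best.cost,p,np.abs(best.fun).max())
from fit import *
import fit
stw={"eef_pos":np.array([0.50194901,0.22675345,0.19040944]),"eef_rot":np.array([0.8653455,0.32560022,0.35699508,-0.13310211])}
fit.C=cam("wrist",stw)
fit.P[:]=[((0,0),.036,(321.7,218.3)),((-59,0),('h',.0035),(321.7,220.4)),((13,37),('h',0),(200+241/3,60+215/2.4)),((13,-37),('h',0),(200+494/3,60+215/2.4)),((.041,0),.036,(321.7,60+308/2.4)),((-.041,0),.036,(321.7,60+455/2.4)),((.150,.083),.036,(200+200/3,60+155/2.4)),((.150,-.083),.036,(200+545/3,60+155/2.4))]
s=least_squares(res,[.56,.28,.71,.15],loss='soft_l1');print(s.x,np.degrees(s.x[2]),res(s.x,True).round(1).tolist())
print(IK.__name__)
E
```

```text
0.0025045218948877663 [-0.08668866  0.37867875  0.57056922  0.12417601  0.54001739  0.38803553
  1.57067455] 0.04626147896153651
[0.561601   0.27811197 0.70111221 0.16507938] 40.170770557238384
[[-0.1, 0.1], [1.1, -0.1], [-1.5, 0.6], [-0.3, -1.8], [-0.1, -0.6], [0.2, 1.9], [-0.4, -0.7], [0.8, 0.1], [-0.1, -0.1]]
side stage [317.52360547 189.53893745] obs 317.9 189.5
[0.56138313 0.27861107 0.70651948 0.16252683] 40.48058427268687 [[0.2, -0.6], [-0.1, 5.4], [-0.3, -0.8], [0.5, 0.1], [0.6, 0.3], [-0.2, 0.2], [0.3, -1.8], [-2.4, -0.6]]
IK
```

```bash
sed -i 's/a1,d1,L2,a3,L3,dt,phi=p/a1,d1,L2,a3,L3,dt,phi,b=p/; s/\[a3,0,L3\]/[a3,b,L3]/; s/\.25,f\])/.25,f,.04])/' fk.py
python3 - <<'E'
from fk import *
print(best.cost,p.round(4),np.abs(best.fun).max())
q=np.array(D[-1][0])
S=np.array([.5614,.2786]);yaw=np.radians(40.4);h=.1625
xs=np.array([np.cos(yaw),np.sin(yaw)])
def tcp(th,lean,r=.123):
    t=np.r_[S+xs*(.075-r*np.cos(th)),h+r*np.sin(th)]
    G=goalR(yaw,lean)*R.from_euler('z',np.pi)
    return t+.019*G.apply([0,0,1]),G
for f in (lambda t:.785,lambda t:.785+.3*t/1.5,lambda t:.6+.5*t/1.5, lambda t:.7):
  q=np.array(D[-1][0])
  for th in np.linspace(0,1.5,6):
    x,G=tcp(th,f(th));q,e=IK(x,G,q);print(th,x.round(4),q.round(2),round(e,4))
  print()
E
```

```text
3.107853879221914e-07 [-9.0000e-04  2.5930e-01  4.8740e-01  4.0900e-02  4.3870e-01  2.8720e-01
  1.5707e+00  4.6500e-02] 0.0003372707385725371
0.0 [0.5351 0.2562 0.1491] [ 0.2   0.33  2.14  1.69  0.35 -0.5 ] 0.0
0.3 [0.5393 0.2598 0.1854] [ 0.21  0.26  2.1   1.42  0.35 -0.2 ] 0.0
0.6 [0.5514 0.2701 0.2185] [0.23 0.22 2.04 1.16 0.36 0.08] 0.0
0.8999999999999999 [0.5705 0.2864 0.2454] [0.25 0.22 1.96 0.97 0.39 0.3 ] 0.0
1.2 [0.5948 0.307  0.2637] [0.28 0.25 1.87 0.83 0.4  0.47] 0.0
1.5 [0.6221 0.3303 0.2718] [0.31 0.3  1.78 0.74 0.42 0.59] 0.0

0.0 [0.5351 0.2562 0.1491] [ 0.2   0.33  2.14  1.69  0.35 -0.5 ] 0.0
0.3 [0.5399 0.2603 0.1862] [ 0.19  0.27  2.14  1.67  0.38 -0.47] 0.0
0.6 [0.5526 0.2711 0.2202] [ 0.2   0.23  2.11  1.67  0.39 -0.44] 0.0
0.8999999999999999 [0.5722 0.2878 0.248 ] [ 0.22  0.23  2.06  1.72  0.4  -0.45] 0.0
1.2 [0.5969 0.3088 0.2673] [ 0.24  0.26  2.01  1.82  0.4  -0.52] 0.0
1.5 [0.6247 0.3325 0.2763] [ 0.27  0.31  1.95  1.97  0.42 -0.64] 0.0

0.0 [0.533  0.2544 0.1468] [0.24 0.32 2.04 0.83 0.35 0.38] 0.0
0.3 [0.5384 0.259  0.1843] [0.23 0.26 2.06 1.03 0.35 0.19] 0.0
0.6 [0.5516 0.2702 0.2187] [0.22 0.22 2.05 1.23 0.36 0.01] 0.0
0.8999999999999999 [0.5716 0.2873 0.247 ] [ 0.23  0.22  2.03  1.45  0.37 -0.18] 0.0
1.2 [0.5967 0.3087 0.2669] [ 0.25  0.26  2.    1.72  0.39 -0.42] 0.0
1.5 [0.6248 0.3325 0.2766] [ 0.27  0.32  1.96  2.01  0.43 -0.69] 0.0

0.0 [0.5342 0.2554 0.148 ] [ 0.22  0.32  2.09  1.3   0.32 -0.1 ] 0.0
0.3 [0.5384 0.259  0.1843] [0.23 0.26 2.06 1.03 0.35 0.19] 0.0
0.6 [0.5505 0.2693 0.2174] [0.24 0.23 1.99 0.83 0.4  0.42] 0.0
0.8999999999999999 [0.5696 0.2856 0.2443] [0.27 0.23 1.91 0.69 0.44 0.59] 0.0
1.2 [0.5939 0.3063 0.2626] [0.3  0.26 1.82 0.59 0.48 0.71] 0.0
1.5 [0.6212 0.3295 0.2707] [0.32 0.31 1.72 0.52 0.5  0.8 ] 0.0
```

```bash
python3 -m jog '{"twist":[[0,0,0],[0,0,0],[0,0,0],[0,0,0],[0,0,0]],"offset":[[12,11,-15],[24,21,-29],[33,29.5,-41],[33,29.5,-41],[33,29.5,-41]],"grip":[-1,-1,-1,-1,-1]}' 20
python3 - <<'E'
from h import *
st=snap("wrist","g_wrist");print(st['joint_pos'].round(3), st['eef_pos'],st['eef_rot'])
im=np.load("pics/g_wrist.npy")[60:360,180:460]
cv2.imwrite("pics/g2.png",cv2.resize(im,None,fx=2,fy=2,interpolation=cv2.INTER_CUBIC))
E
```

```text
clock: 5.7
eef_pos: [0.5347, 0.2555, 0.152]
eef_rot: [0.865, 0.325, 0.359, -0.133]
contact_force: [0.0, -0.2, 0.5]
grip_width: 0.0854
[ 0.195  0.322  2.14   1.662  0.36  -0.486] [0.5346783  0.25545961 0.15202403] [ 0.86507042  0.32454484  0.35867671 -0.13294674]
```

View pics/g2.png

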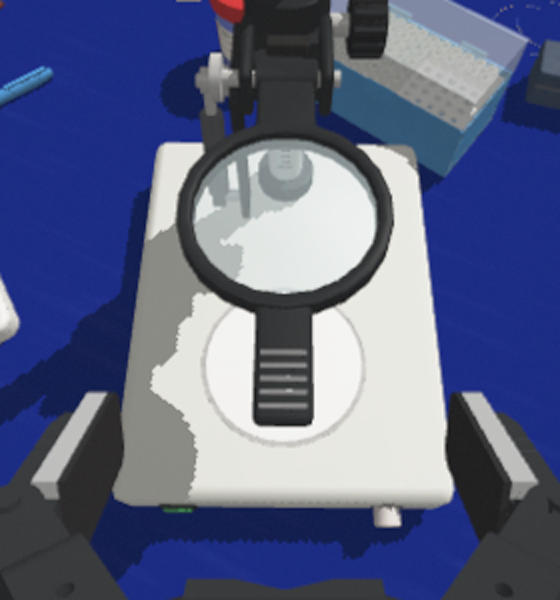

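Run:
```python
from h import *
st=arm.get_state();C=cam("wrist");Q=R.from_quat(st['eef_rot'])
for d in ([0,0,-.019],[0,0,0],[0,.0425,-.032],[0,-.0425,-.032]): print(d,proj("wrist",st['eef_pos']+Q.apply(d),C))
S=np.array([.5614,.2786]);yaw=np.radians(40.4);h=.1625
for h in (.158,.1625,.166):
  for x in (-.047,-.059,-.024,.013): print(h,x,proj("wrist",[*(S+x*np.array([np.cos(yaw),np.sin(yaw)])),h],C))
```

```text
[0, 0, -0.019] [322.7897273  256.96080916]
[0, 0, 0] [322.65988395 241.62236668]
[0, 0.0425, -0.032] [402.1535526  269.47254915]
[0, -0.0425, -0.032] [243.60266862 269.58681765]
0.158 -0.047 [321.77457873 257.25329891]
0.158 -0.059 [321.56472647 277.43096988]
0.158 -0.024 [322.14318237 221.81139847]
0.158 0.013 [322.65809866 172.30127554]
0.1625 -0.047 [321.80149464 255.32215664]
0.1625 -0.059 [321.58731663 275.93680103]
0.1625 -0.024 [322.17692077 219.18737295]
0.1625 0.013 [322.6997191  168.86800692]
0.166 -0.047 [321.8233377  253.75497728]
0.166 -0.059 [321.60567413 274.72259118]
0.166 -0.024 [322.20423538 217.06296104]
0.166 0.013 [322.73330348 166.09763252]
```

```bash
python3 -m jog '{"twist":[[0,0,0],[0,0,0],[0,0,0],[0,0,0],[0,0,0],[0,0,0],[0,0,0],[0,0,0]],"offset":[[0,1,0],[0,1,0],[0,1,0],[0,1,0],[0,1,0],[0,1,0],[0,1,0],[0,1,0]],"grip":[0,0.3,0.6,0.8,0.9,1,1,1]}' 25
python3 - <<'E'
from h import *
st=snap("wrist","i_wrist")
im=np.load("pics/i_wrist.npy")[60:360,180:460]
cv2.imwrite("pics/i2.png",cv2.resize(im,None,fx=2,fy=2,interpolation=cv2.INTER_CUBIC))
E
```

```text
clock: 6.55
eef_pos: [0.5351, 0.2565, 0.1511]
eef_rot: [0.865, 0.324, 0.358, -0.133]
contact_force: [-1.6, -3.2, 2.8]
grip_width: 0.0157
```

View pics/i2.png

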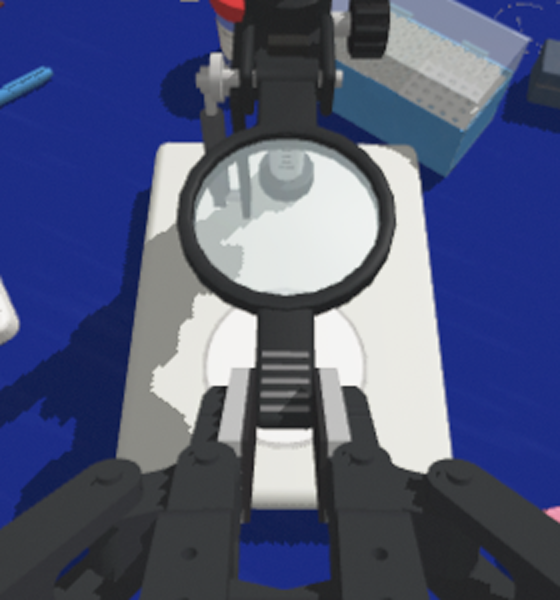

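```bash
python3 -m jog '{"twist":[[0,0,0],[0,0,0],[0,0,0],[0,0,0],[0,0,0],[0,0,0]],"offset":[[0,0,9],[1,1,18],[2.4,2,27.5],[4,3.6,36],[6.5,5.5,45],[9.3,8,53.5]],"grip":[1,1,1,1,1,1]}'; python3 -c "
from h import *
s=arm.get_state();print(s['contact_force'],s['moment'])"
```

```text
clock: 7.2
eef_pos: [0.5438, 0.2641, 0.2039]
eef_rot: [0.866, 0.324, 0.357, -0.133]
contact_force: [-3.7, -7.7, 0.0]
grip_width: 0.0154
[-3.65637573 -7.65650134  0.01669597] [-1.14498674  0.77940178 -0.34547919]
```

```bash
python3 -m jog '{"twist":[[0,0,0],[0,0,0],[0,0,0],[0,0,0],[0,0,0],[0,0,0]],"offset":[[1.8,1.6,8.2],[5.5,4.7,16],[9.7,8.3,23.4],[14.3,12.2,30.3],[19.3,16.5,36.8],[24.5,21,42.8]],"grip":[1,1,1,1,1,1]}'
python3 - <<'E'
from h import *
st=snap("wrist","j_wrist");print(st['contact_force'])
cv2.imwrite("pics/j_side.png",cv2.resize(eyes.read_camera("side")[:,:,::-1][40:240,240:420],None,fx=3,fy=3))
E
```

```text
clock: 7.8
eef_pos: [0.5691, 0.2855, 0.2479]
eef_rot: [0.865, 0.324, 0.359, -0.133]
contact_force: [-4.2, -5.8, 5.5]
grip_width: 0.0151
[-4.23241247 -5.8199393   5.49882354]
```

View pics/j_wrist.png

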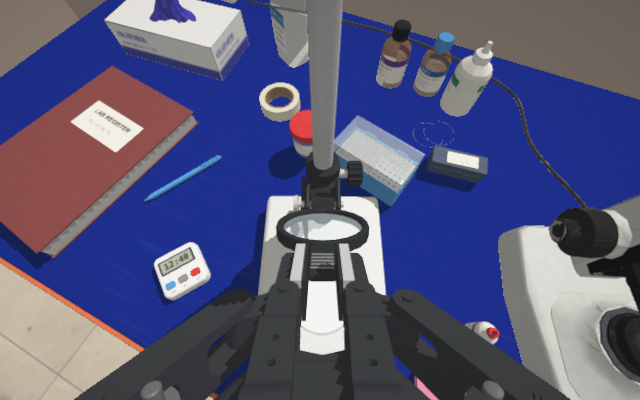

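View pics/j_side.png

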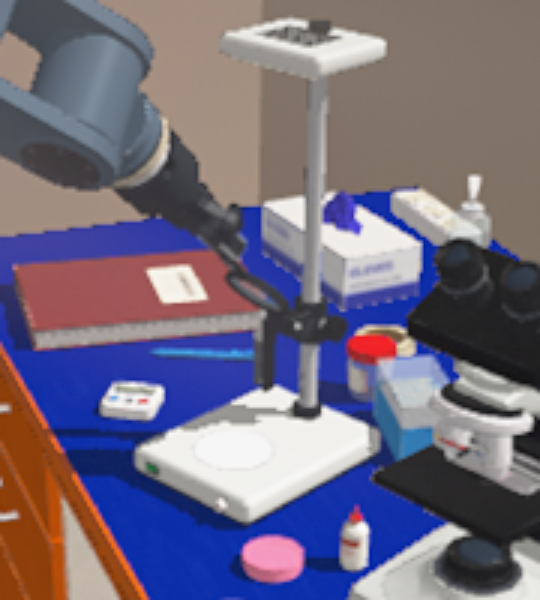

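```bash
python3 -m jog '{"twist":[[0,0,0],[0,0,0],[0,0,0],[0,0,0]],"offset":[[3.2,2.6,4.6],[7.2,6.1,8.1],[11.3,9.6,11.4],[15.5,13.2,14.4]],"grip":[1,1,1,1]}';  python3 -m jog '{"twist":[[0,0,0],[0,0,0],[0,0,0],[0,0,0],[0,0,0]],"offset":[[4.4,3.7,2.8],[8.9,7.5,5.2],[13.4,11.4,7.3],[18,15.3,9.2],[22.5,19.2,10.7]],"grip":[1,1,1,1,1]}'
```

```text
clock: 8.3
eef_pos: [0.5848, 0.2989, 0.2629]
eef_rot: [0.865, 0.324, 0.359, -0.133]
contact_force: [-2.8, -4.1, 10.0]
grip_width: 0.0149
clock: 8.8
eef_pos: [0.608, 0.3186, 0.275]
eef_rot: [0.865, 0.324, 0.36, -0.133]
contact_force: [-1.9, -1.6, 12.4]
grip_width: 0.0152
```

```bash
python3 -m jog '{"twist":[[0,0,0],[0,0,0]],"offset":[[0.5,0.5,4],[1,1,4]],"grip":[1,1]}';  python3 -m jog '{"twist":[[0,0,0],[0,0,0],[0,0,0]],"offset":[[4,3.5,1],[8,7,1.6],[10.5,9,1.8]],"grip":[1,1,1]}'
python3 - <<'E'
from h import *
st=snap("wrist","k_wrist");print(st['contact_force'])
cv2.imwrite("pics/k_side.png",cv2.resize(eyes.read_camera("side")[:,:,::-1][40:240,240:420],None,fx=3,fy=3))
E
```

```text
clock: 9.0
eef_pos: [0.6076, 0.3187, 0.2753]
eef_rot: [0.866, 0.324, 0.358, -0.133]
contact_force: [3.8, -1.7, -1.7]
grip_width: 0.0155
clock: 9.3
eef_pos: [0.6191, 0.3284, 0.279]
eef_rot: [0.865, 0.324, 0.359, -0.133]
contact_force: [2.4, -0.9, 4.9]
grip_width: 0.0153
[ 2.36758643 -0.92733169  4.85892715]
```

View pics/k_wrist.png

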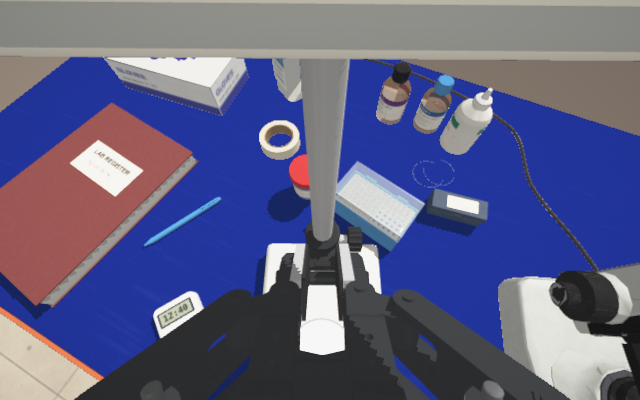

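View pics/k_side.png

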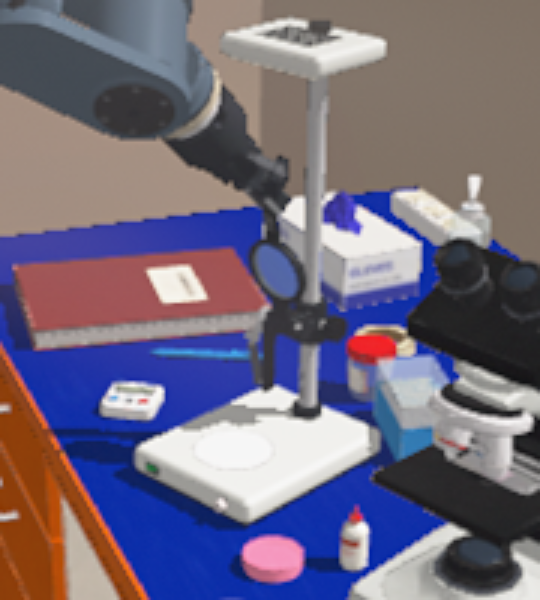

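```bash
python3 -m jog '{"twist":[[0,0,0],[0,0,0],[0,0,0],[0,0,0],[0,0,0],[0,0,0],[0,0,0],[0,0,0]],"offset":[[0,0,0],[0,0,0],[0,0,0],[0,0,0],[-19,-16,4],[-50,-43,8],[-80,-68,10],[-105,-90,10]],"grip":[0,-0.5,-1,-1,-1,-1,-1,-1]}'
python3 - <<'E'
from h import *
st=snap("wrist","l_wrist");print(st['contact_force'],st['joint_pos'].round(3),st['eef_pos'])
cv2.imwrite("pics/l_side.png",cv2.resize(eyes.read_camera("side")[:,:,::-1][40:240,240:420],None,fx=3,fy=3))
E
```

```text
clock: 10.2
eef_pos: [0.5117, 0.2373, 0.2882]
eef_rot: [0.865, 0.324, 0.358, -0.133]
contact_force: [0.5, 0.0, 0.7]
grip_width: 0.0853
[0.52516749 0.04220985 0.68257106] [0.159 0.025 2.071 0.873 0.507 0.348] [0.51165748 0.23734003 0.28822058]
```

View pics/l_wrist.png

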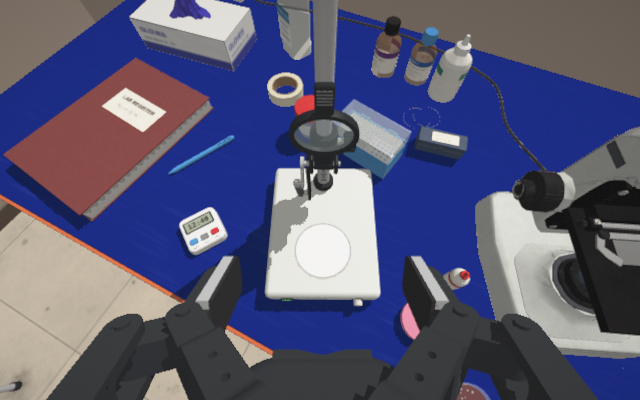

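View pics/l_side.png

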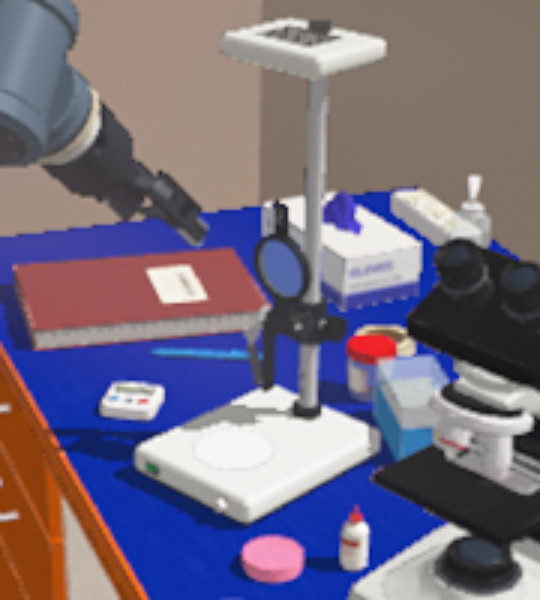

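Run:
```python
from fk import *
yaw=np.radians(40.4)
G=goalR(yaw,.2)*R.from_euler('z',np.pi)
q=arm.get_state()['joint_pos']
for x in ([.533,0,.12],[.533,0,0],[.5614,.2786,.12],[.5614,.2786,.035]):
    qq,e=IK(np.array(x),G,q);print(qq.round(2),e)
print(twist(G),ray("side",317.3,247.0,.016))
im=cv2.imread("pics/a_side.png")[215:275,290:350]
cv2.imwrite("pics/l3.png",cv2.resize(im,None,fx=10,fy=10,interpolation=cv2.INTER_NEAREST))
```

```text
[-0.17  0.37  1.89  0.22  0.76  0.54] 1.5170644902472198e-09
[-0.17  0.59  1.94  0.32  0.5   0.42] 1.991579506421799e-08
[0.36 0.5  1.68 0.1  0.77 1.16] 1.3253071894789827e-14
[0.36 0.63 1.72 0.12 0.61 1.13] 6.126446817843406e-14
[-0.37931997  0.44391597 -0.01007641] [ 0.53246172 -0.00785829  0.016     ]
```

View pics/l3.png

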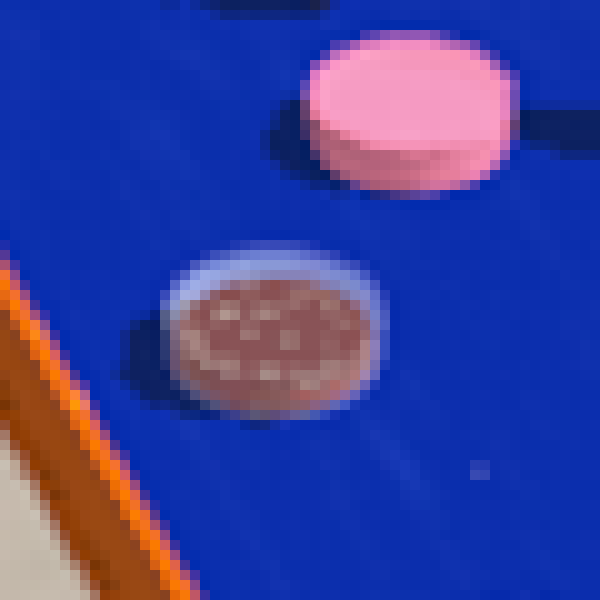

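```bash
python3 -m jog '{"twist":[[-0.05,0.06,0],[-0.1,0.12,0],[-0.15,0.18,0],[-0.2,0.24,0],[-0.26,0.31,0],[-0.32,0.38,-0.01],[-0.379,0.444,-0.01],[-0.379,0.444,-0.01]],"offset":[[0,-30,0],[5,-70,-10],[10,-115,-30],[12,-160,-60],[15,-200,-100],[18,-225,-140],[21,-236,-165],[21,-236,-168]],"grip":[-1,-1,-1,-1,-1,-1,-1,-1]}'
python3 - <<'E'
from h import *
st=snap("wrist","m_wrist");print(st['contact_force'],st['joint_pos'].round(3),st['eef_pos'],st['eef_rot'])
C=cam("wrist",st);print(proj("wrist",[.5335,.001,.016],C))
E
```

```text
clock: 11.1
eef_pos: [0.5343, 0.0016, 0.117]
eef_rot: [0.934, 0.344, 0.091, -0.035]
contact_force: [0.8, -0.7, 0.8]
grip_width: 0.0851
[ 0.8232854 -0.727105   0.8147081] [-0.166  0.383  1.885  0.221  0.762  0.548] [0.53429808 0.00164216 0.11699124] [ 0.93397032  0.34369063  0.09120992 -0.03545329]
[322.71799089 213.51034189]
```

View pics/m_wrist.png

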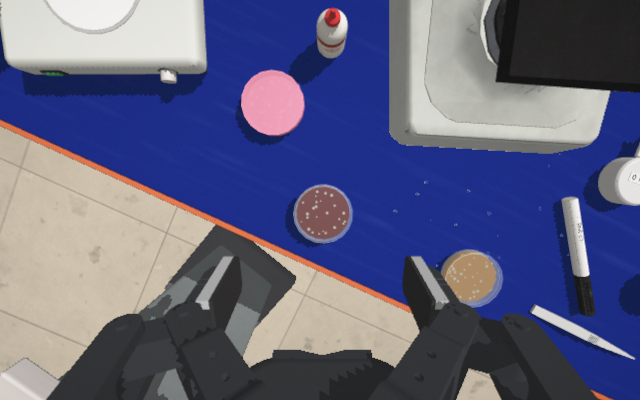

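```bash
python3 -m jog '{"twist":[[0,0,0],[0,0,0],[0,0,0],[0,0,0],[0,0,0],[0,0,0]],"offset":[[0,0,-40],[0,0,-80],[1,1,-105],[1,1,-115],[1,1,-118],[1,1,-118]],"grip":[-1,-1,-1,-1,-1,-1]}'; python3 -m jog '{"twist":[[0,0,0],[0,0,0],[0,0,0],[0,0,0],[0,0,0],[0,0,0]],"offset":[[0,0,0],[0,0,0],[0,0,0],[0,0,0],[0,0,0],[0,0,0]],"grip":[-0.8,-0.6,-0.4,-0.2,0,0]}' 25;python3 - <<'E'
from h import *
st=snap("wrist","n_wrist");print(st['contact_force'],st['grip_width'])
E
```

```text
clock: 11.75
eef_pos: [0.5361, 0.0032, 0.0036]
eef_rot: [0.934, 0.344, 0.095, -0.035]
contact_force: [0.2, 0.9, -0.5]
grip_width: 0.0854
clock: 12.35
eef_pos: [0.5353, 0.003, 0.0023]
eef_rot: [0.934, 0.344, 0.094, -0.035]
contact_force: [-0.0, 0.2, 0.3]
grip_width: 0.0428
[-0.04938443  0.19770643  0.27123552] 0.042759459542559296
```

View pics/n_wrist.png

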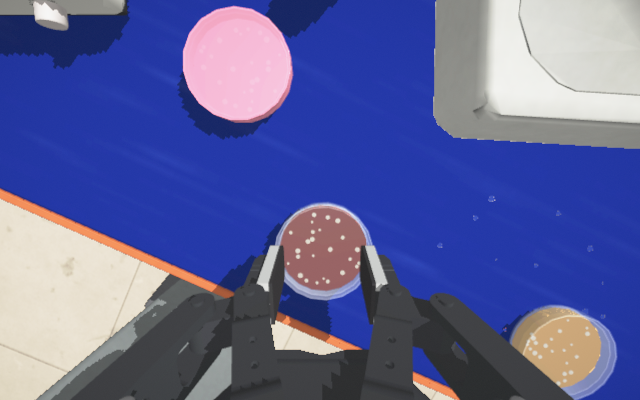

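Run:
```python
from h import *
st=arm.get_state();C=cam("wrist",st)
print(proj("wrist",[.5335,.001,.016],C),proj("wrist",[.5335,.001,.003],C)); Q=R.from_quat(st['eef_rot'])
for s in (1,-1):
  for d in (0,-.01,-.02): print(proj("wrist",st['eef_pos']+Q.apply([0,s*.0214,d]),C))
print(ray("wrist",325,249,.012,C))
im=np.load("pics/n_wrist.npy")[180:320,240:410]
cv2.imwrite("pics/n2.png",cv2.resize(im,None,fx=4.5,fy=4.2,interpolation=cv2.INTER_CUBIC))
cv2.imwrite("pics/n_side.png",cv2.resize(eyes.read_camera("side")[:,:,::-1][190:290,260:380],None,fx=6,fy=6,interpolation=cv2.INTER_CUBIC))
```

```text
[323.54995583 251.93353656] [323.42496183 245.55694442]
[356.01890882 241.13253594]
[357.8856617 248.7533732]
[359.96619464 257.24694679]
[289.60504435 241.19492727]
[287.87473958 248.81987409]
[285.94626068 257.31811633]
[0.53450978 0.00066307 0.012     ]
```

View pics/n2.png

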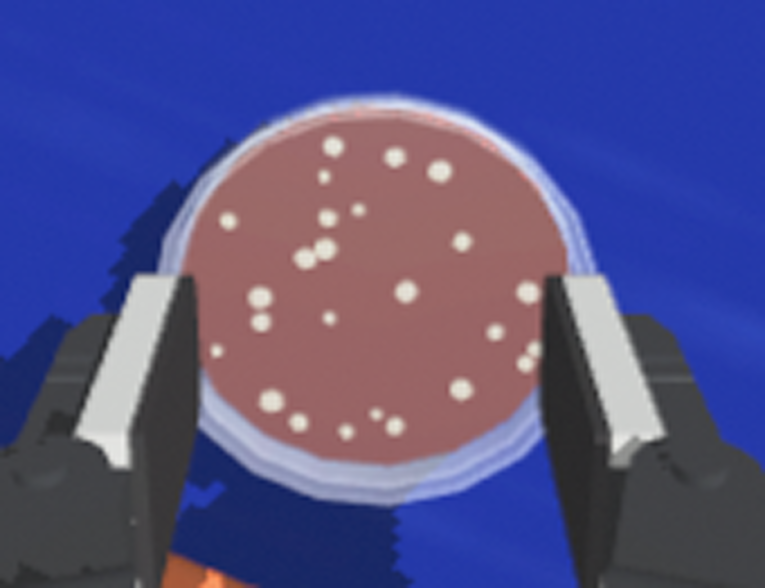

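View pics/n_side.png

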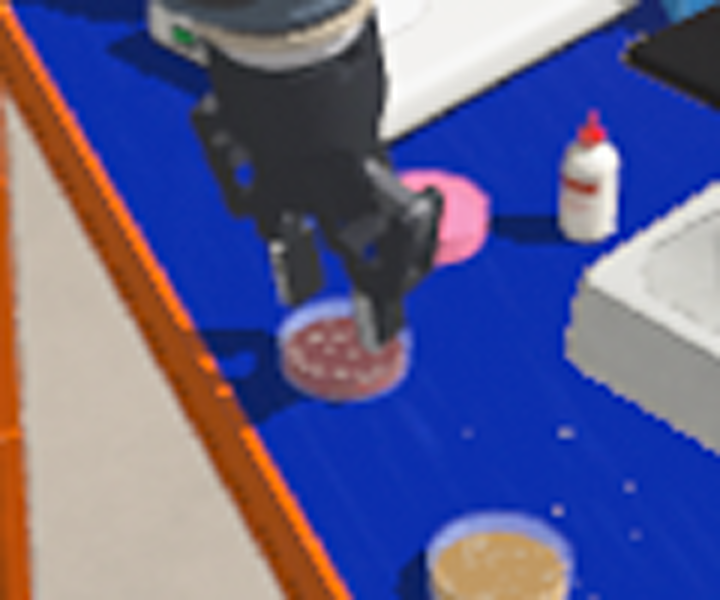

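Run:
```python
from h import *
st=arm.get_state();C=cam("wrist",st)
Q=R.from_quat(st['eef_rot'])
for d in (0,-.005,-.01,-.015,-.02,-.025):
  for hw in (.0214,.025):
    a=proj("wrist",st['eef_pos']+Q.apply([.011,hw,d]),C);b=proj("wrist",st['eef_pos']+Q.apply([.011,-hw,d]),C);print(d,hw,b.round(1),a.round(1), (st['eef_pos']+Q.apply([.011,hw,d]))[2].round(4))
```

```text
0 0.0214 [289.  225.6] [356.7 225.5] 0.0044
0 0.025 [283.3 225.6] [362.4 225.5] 0.0044
-0.005 0.0214 [288.1 228.9] [357.6 228.9] 0.0093
-0.005 0.025 [282.2 229. ] [363.5 228.9] 0.0093
-0.01 0.0214 [287.1 232.5] [358.6 232.4] 0.0142
-0.01 0.025 [281.1 232.5] [364.6 232.4] 0.0142
-0.015 0.0214 [286.2 236.3] [359.7 236.2] 0.0191
-0.015 0.025 [280.  236.3] [365.9 236.2] 0.0191
-0.02 0.0214 [285.1 240.2] [360.8 240.2] 0.024
-0.02 0.025 [278.8 240.2] [367.2 240.2] 0.024
-0.025 0.0214 [284.  244.4] [362.  244.4] 0.0289
-0.025 0.025 [277.5 244.5] [368.5 244.4] 0.0289
```

Run:
```python
from h import *
st=arm.get_state();Q=R.from_quat(st['eef_rot'])
for d in (0,-.01,-.02,-.03):
  for hw in (.0214,.0285,-.0214,-.0285):
    print(d,hw,[((proj("side",st['eef_pos']+Q.apply([x,hw,d]))-[260,190])*6).round(0).tolist() for x in (.011,-.011)])
```

```text
0 0.0214 [[397.0, 358.0], [365.0, 386.0]]
0 0.0285 [[409.0, 364.0], [376.0, 392.0]]
0 -0.0214 [[330.0, 320.0], [298.0, 347.0]]
0 -0.0285 [[319.0, 314.0], [287.0, 341.0]]
-0.01 0.0214 [[395.0, 342.0], [362.0, 370.0]]
-0.01 0.0285 [[406.0, 348.0], [374.0, 376.0]]
-0.01 -0.0214 [[327.0, 305.0], [295.0, 332.0]]
-0.01 -0.0285 [[316.0, 298.0], [284.0, 325.0]]
-0.02 0.0214 [[392.0, 326.0], [359.0, 354.0]]
-0.02 0.0285 [[404.0, 333.0], [371.0, 361.0]]
-0.02 -0.0214 [[324.0, 289.0], [292.0, 316.0]]
-0.02 -0.0285 [[313.0, 283.0], [281.0, 310.0]]
-0.03 0.0214 [[389.0, 310.0], [356.0, 338.0]]
-0.03 0.0285 [[401.0, 317.0], [368.0, 345.0]]
-0.03 -0.0214 [[321.0, 273.0], [288.0, 300.0]]
-0.03 -0.0285 [[310.0, 267.0], [277.0, 294.0]]
```

The pads closed to 43 mm without touching anything. Both cameras put the tips about 25 mm behind the nominal TCP, above the lid, so I'll reopen, go lower and try again.

```bash
python3 -m jog '{"twist":[[0,0,0],[0,0,0],[0,0,0],[0,0,0],[0,0,0],[0,0,0],[0,0,0],[0,0,0]],"offset":[[0,0,0],[0,0,0],[0,0,0],[0,0,0],[1,1,-8],[2,2,-15],[3.4,2.9,-20],[3.4,2.9,-20]],"grip":[-0.5,-1,-1,-1,-1,-1,-1,-1]}'
python3 - <<'E'
from h import *
st=snap("wrist","o_wrist",(240,180,410,320),4);print(st['contact_force'],st['grip_width'])
cv2.imwrite("pics/o_side.png",cv2.resize(eyes.read_camera("side")[:,:,::-1][190:290,260:380],None,fx=6,fy=6,interpolation=cv2.INTER_CUBIC))
E
```

```text
clock: 13.25
eef_pos: [0.5383, 0.0061, -0.0188]
eef_rot: [0.934, 0.344, 0.093, -0.035]
contact_force: [-0.5, 0.2, -0.5]
grip_width: 0.0851
[-0.54376599  0.17420131 -0.54889837] 0.08510672961367662
```

View pics/o_side.png

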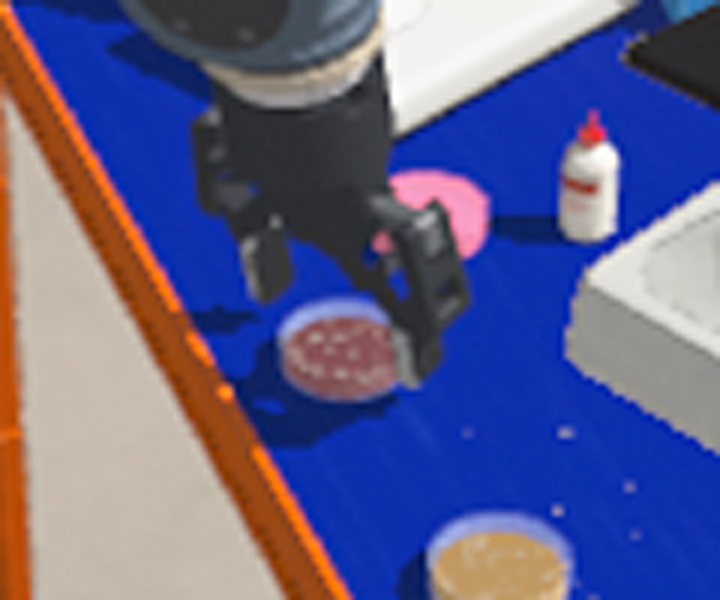

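```bash
python3 -m jog '{"twist":[[0,0,0],[0,0,0],[0,0,0],[0,0,0],[0,0,0],[0,0,0]],"offset":[[0,0,0],[0,0,0],[0,0,0],[0,0,0],[0,0,0],[0,0,0]],"grip":[-0.8,-0.6,-0.5,-0.4,-0.3,-0.3]}' 25;python3 - <<'E'
from h import *
st=snap("wrist","p_wrist",(240,180,410,320),4);print(st['contact_force'],st['grip_width'])
E
```

```text
clock: 13.95
eef_pos: [0.5388, 0.0059, -0.0173]
eef_rot: [0.934, 0.344, 0.094, -0.035]
contact_force: [-2.1, -0.6, 6.1]
grip_width: 0.0586
[-2.14993097 -0.57194637  6.07056045] 0.058649220582390055
```

View pics/p_wrist.png

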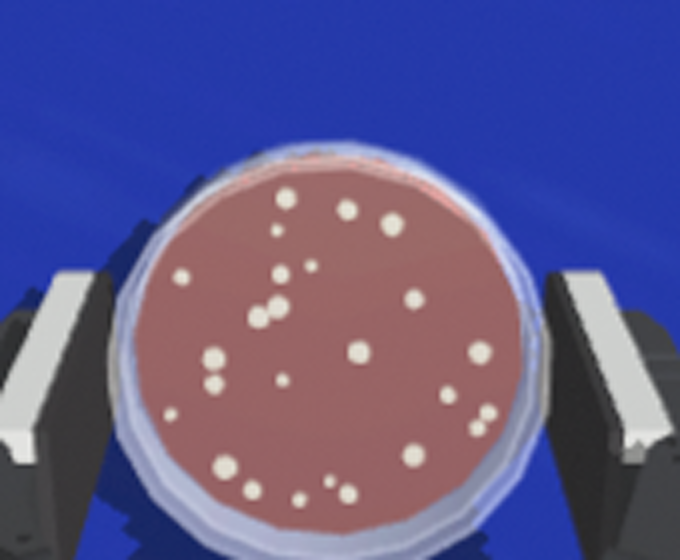

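```bash
python3 -m jog '{"twist":[[0,0,0],[0,0,0],[0,0,0],[0,0,0],[0,0,0],[0,0,0],[0,0,0]],"offset":[[0,0,0],[0,0,2],[0,0,6],[0,0,15],[0,0,40],[0,0,70],[0,0,85]],"grip":[0,0,0,0,0,0,0]}' 25;python3 - <<'E'
from h import *
st=snap("wrist","q_wrist",(200,130,440,330),3);print(st['contact_force'],st['grip_width'])
cv2.imwrite("pics/q_side.png",cv2.resize(eyes.read_camera("side")[:,:,::-1][150:290,250:390],None,fx=4,fy=4,interpolation=cv2.INTER_CUBIC))
E
```

```text
clock: 14.7
eef_pos: [0.5395, 0.0058, 0.07]
eef_rot: [0.934, 0.344, 0.095, -0.034]
contact_force: [0.2, 1.7, -0.1]
grip_width: 0.0585
[ 0.17263924  1.68737918 -0.08277642] 0.0584743426834039
```

View pics/q_wrist.png

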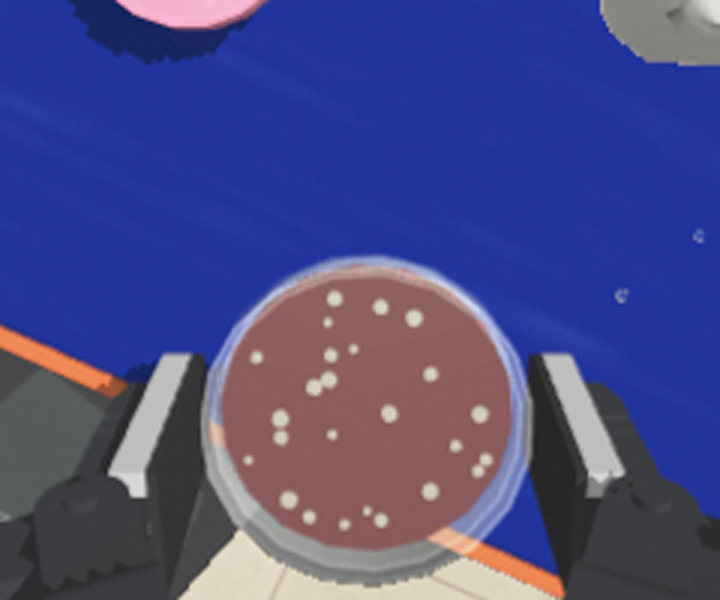

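View pics/q_side.png

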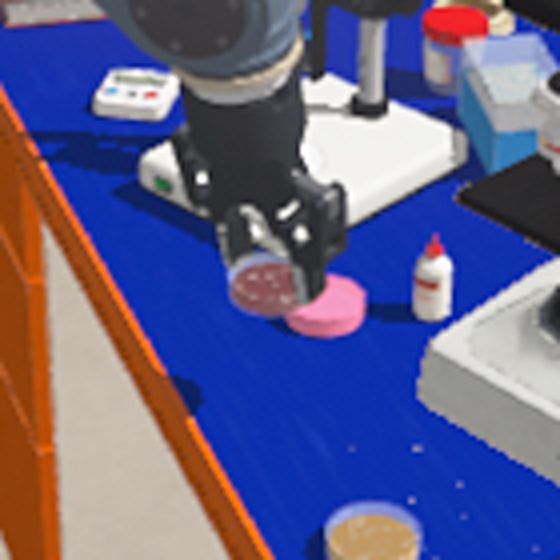

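```bash
python3 -m jog '{"twist":[[0,0,0],[0,0,0],[0,0,0],[0,0,0],[0,0,0],[0,0,0],[0,0,0],[0,0,0],[0,0,0],[0,0,0],[0,0,0]],"offset":[[0,10,10],[3,35,20],[6,70,20],[10,110,20],[14,150,20],[18,190,20],[22,225,15],[25,255,8],[27,272,4],[27,277,0],[27,277,0]],"grip":[0,0,0,0,0,0,0,0,0,0,0]}';python3 - <<'E'
from h import *
st=snap("wrist","r_wrist");print(st['contact_force'],st['grip_width'],st['eef_pos'])
C=cam("wrist",st);print(proj("wrist",[.5614,.2786,.036],C))
im=np.load("pics/r_wrist.npy")[100:330,180:460];cv2.imwrite("pics/r2.png",cv2.resize(im,None,fx=2.5,fy=2.5))
cv2.imwrite("pics/r_side.png",cv2.resize(eyes.read_camera("side")[:,:,::-1][40:240,240:420],None,fx=3,fy=3,interpolation=cv2.INTER_CUBIC))
E
```

```text
clock: 15.9
eef_pos: [0.5649, 0.2828, 0.0659]
eef_rot: [0.934, 0.344, 0.093, -0.035]
contact_force: [-0.3, -0.7, 0.5]
grip_width: 0.0585
[-0.31931981 -0.74785551  0.46558963] 0.05851338601799377 [0.56485351 0.28282814 0.06591541]
[323.99178178 236.95835235]
```

View pics/r2.png

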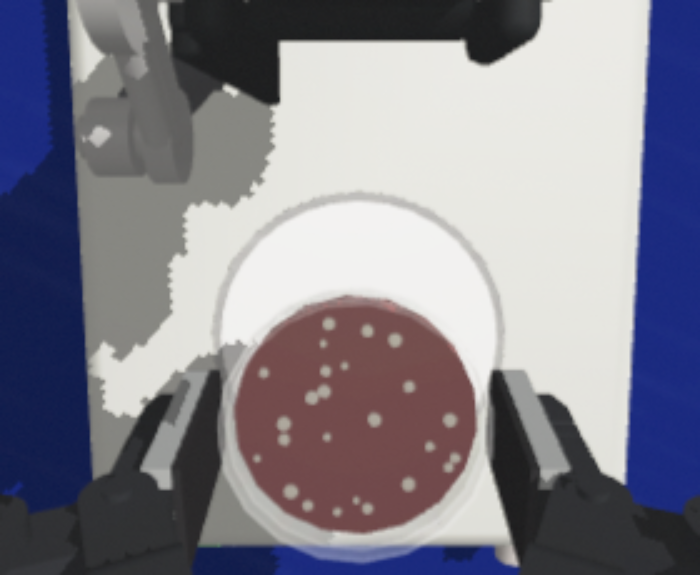

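View pics/r_side.png

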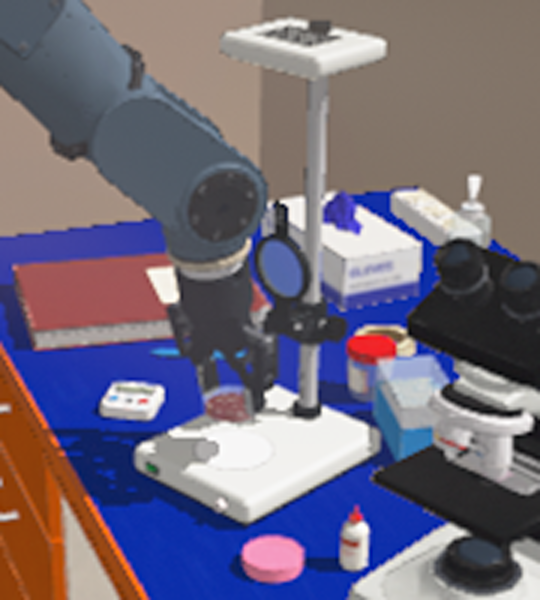

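Run:
```python
from h import *
st=arm.get_state();C=cam("wrist",st);p=st['eef_pos']+[-.0053,-.0049,.0173]
print(proj("wrist",p+[0,0,.016],C),proj("wrist",p,C))
from math import *
for n,z in (("lid",.016),("bot",0)):
  t=np.linspace(0,2*pi,200);P=np.array([proj("wrist",p+[.03*cos(a),.03*sin(a),z],C) for a in t]);P=(P-[180,100])*2.5;print(n,P.min(0),P.max(0))
```

```text
[323.58929805 271.77685475] [323.42175904 261.29159779]
lid [218.0068831  290.89888948] [499.95102661 560.89645249]
bot [230.92373687 277.4629652 ] [486.20012916 523.15444483]
```

```bash
python3 -m jog '{"twist":[[0,0,0],[0,0,0],[0,0,0],[0,0,0],[0,0,0],[0,0,0],[0,0,0]],"offset":[[1,0.5,-12],[2,1,-26],[2,1,-38],[2,1,-44],[2,1,-46],[2,1,-47],[2,1,-47]],"grip":[0,0,0,0,0,0,0]}'
```

```text
clock: 16.7
eef_pos: [0.5679, 0.2841, 0.0205]
eef_rot: [0.934, 0.344, 0.094, -0.035]
contact_force: [-0.6, -0.7, -1.0]
grip_width: 0.0588
```

```bash
python3 -m jog '{"twist":[[0,0,0],[0,0,0],[0,0,0]],"offset":[[-1,0,-1],[-1,0,-2],[-1,0,-2]],"grip":[0,0,0]}'
```

```text
clock: 17.0
eef_pos: [0.5668, 0.2841, 0.0187]
eef_rot: [0.934, 0.344, 0.094, -0.035]
contact_force: [-1.7, -0.3, 4.3]
grip_width: 0.0586
```

Contact is about 4 N, so the dish is down. I'll release slowly.

```bash
python3 -m jog '{"twist":[[0,0,0],[0,0,0],[0,0,0],[0,0,0],[0,0,0],[0,0,0]],"offset":[[0,0,1],[0,0,1],[0,0,1],[0,0,1],[0,0,1],[0,0,1]],"grip":[-0.35,-0.5,-0.7,-0.85,-1,-1]}';python3 - <<'E'
from h import *
st=snap("wrist","s_wrist");print(st['contact_force'],st['grip_width'],st['eef_pos'])
C=cam("wrist",st);print(proj("wrist",[.5614,.2786,.036],C),proj("wrist",[.5614,.2786,.052],C))
im=np.load("pics/s_wrist.npy")[100:330,180:460];cv2.imwrite("pics/s2.png",cv2.resize(im,None,fx=2.5,fy=2.5))
E
```

```text
clock: 17.6
eef_pos: [0.5667, 0.2839, 0.0192]
eef_rot: [0.934, 0.344, 0.094, -0.035]
contact_force: [0.4, -0.3, -0.3]
grip_width: 0.0855
[ 0.40063215 -0.26340602 -0.28019964] 0.08553644968204042 [0.56668518 0.28393559 0.01921225]
[323.99292481 261.41308971] [324.22542717 271.84961317]
```

View pics/s2.png

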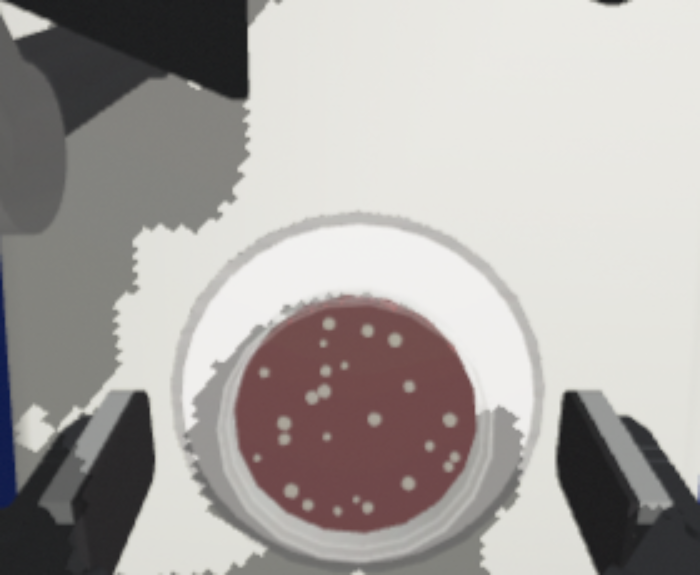

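Run:
```python
from h import *
from math import *
st=arm.get_state();C=cam("wrist",st)
def ext(c,r,z):
  P=np.array([proj("wrist",[c[0]+r*cos(a),c[1]+r*sin(a),z],C) for a in np.linspace(0,2*pi,200)]);P=(P-[180,100])*2.5;return P.min(0).round(),P.max(0).round()
print("stage",ext((.5614,.2786),.041,.036));print("lid",ext((.5614,.2786),.03,.052),ext((.5614,.2786),.03,.036))
```

```text
stage (array([186., 231.]), array([534., 566.]))
lid (array([220., 292.]), array([501., 561.])) (array([233., 278.]), array([487., 523.]))
```

```bash
python3 -m jog '{"twist":[[0,0,0],[0,0,0],[0,0,0],[0.05,-0.06,0],[0.11,-0.13,0],[0.17,-0.2,0],[0.23,-0.27,0],[0.29,-0.34,0],[0.35,-0.41,0.01],[0.38,-0.446,0.01],[0.38,-0.446,0.01]],"offset":[[-3,-2.5,15],[-8,-7,35],[-15,-13,60],[-30,-26,85],[-40,-34,120],[-48,-41,155],[-52,-44,190],[-54,-46,225],[-55,-46.6,255],[-55,-46.6,269],[-55,-46.6,269]],"grip":[-1,-1,-1,-1,-1,-1,-1,-1,-1,-1,-1]}';python3 - <<'E'
from h import *
st=snap("wrist","t_wrist");print(st['contact_force'],st['grip_width'],st['eef_pos'],st['eef_rot'],st['joint_pos'])
im=np.load("pics/t_wrist.npy")[60:320,200:440];cv2.imwrite("pics/t2.png",cv2.resize(im,None,fx=3,fy=2.3))
cv2.imwrite("pics/t_side.png",cv2.resize(eyes.read_camera("side")[:,:,::-1][40:240,240:420],None,fx=3,fy=3,interpolation=cv2.INTER_CUBIC))
E
```

```text
clock: 18.75
eef_pos: [0.5114, 0.237, 0.2906]
eef_rot: [0.864, 0.324, 0.361, -0.133]
contact_force: [-0.1, -0.2, -0.6]
grip_width: 0.0856
[-0.08166013 -0.21056877 -0.59007477] 0.08557204880618073 [0.51138534 0.23696261 0.29058345] [ 0.86429244  0.32377788  0.36122117 -0.13298768] [0.15774339 0.01936865 2.07286938 0.87950717 0.50609292 0.34192076]
```

View pics/t2.png

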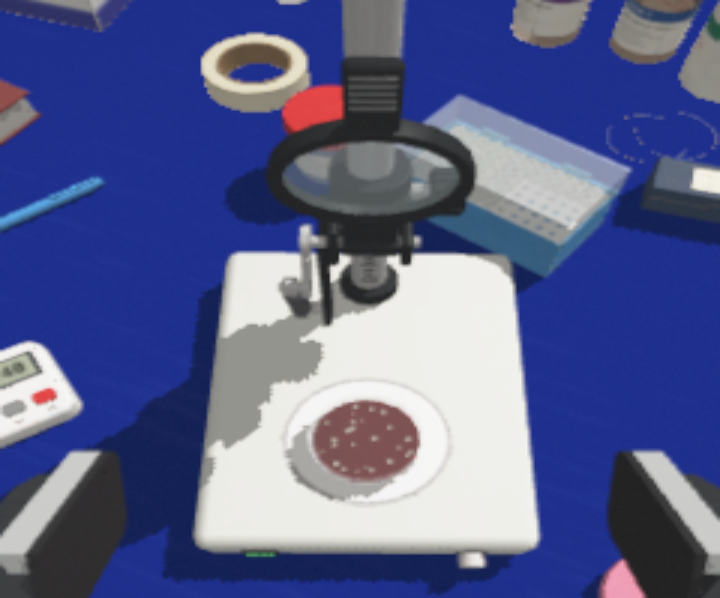

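View pics/t_side.png

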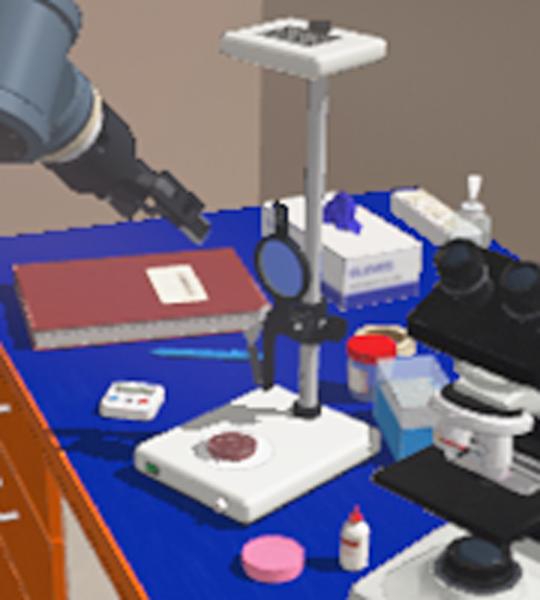

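Run:
```python
from h import *
st=arm.get_state();C=cam("wrist",st);Q=R.from_quat(st['eef_rot']);print(Q.as_matrix().round(3).tolist())
yaw=np.radians(40.4);xs=np.array([cos:=np.cos(yaw),np.sin(yaw),0])
H=np.array([.5614,.2786,.1625])+.075*xs
for th in (1.4,1.5):
  for r in (.122,.134,.062): print(th,r,(H+r*(np.array([0,0,1])*np.sin(th)-xs*np.cos(th))).round(4),((proj("wrist",H+r*(np.array([0,0,1])*np.sin(th)-xs*np.cos(th)),C)-[200,60])*[3,2.3]).round(1))
T=np.array([.6252,.3336,.271]); print((T-H)@xs,(T-H)@[-np.sin(yaw),np.cos(yaw),0])
```

```text
[[0.532, 0.656, 0.535], [0.465, -0.755, 0.463], [0.707, 0.003, -0.707]]
1.4 0.122 [0.6027 0.3138 0.2827] [374.6 109.1]
1.4 0.134 [0.6012 0.3124 0.2946] [375.1  88.9]
1.4 0.062 [0.6105 0.3204 0.2236] [372.5 186.6]
1.5 0.122 [0.6119 0.3216 0.2842] [374.8  81.6]
1.5 0.134 [0.6113 0.3211 0.2962] [375.4  57.6]
1.5 0.062 [0.6152 0.3244 0.2243] [372.6 174.7]
0.009232738579315952 0.0005345572266927834
```

```bash
python3 -m jog '{"twist":[[0,0,0],[0,0,0],[0,0,0],[0,0,0],[0,0,0],[0,0,0]],"offset":[[30,25,0],[60,51,0],[90,76,-5],[108,92,-12],[114,97,-20],[114,97,-20]],"grip":[-1,-1,-1,-1,-1,-1]}';python3 -m jog '{"twist":[[0,0,0],[0,0,0],[0,0,0],[0,0,0],[0,0,0],[0,0,0],[0,0,0]],"offset":[[0,0,0],[0,0,0],[0,0,0],[0,0,0],[0,0,0],[0,0,0],[0,0,0]],"grip":[-0.5,0,0.5,0.8,1,1,1]}' 25
python3 - <<'E'
from h import *
st=snap("wrist","u_wrist");print(st['contact_force'],st['grip_width'],st['eef_pos'])
cv2.imwrite("pics/u_side.png",cv2.resize(eyes.read_camera("side")[:,:,::-1][60:200,290:400],None,fx=5,fy=4,interpolation=cv2.INTER_CUBIC))
E
```

```text
clock: 19.45
eef_pos: [0.625, 0.3347, 0.2655]
eef_rot: [0.866, 0.324, 0.357, -0.133]
contact_force: [-0.8, -0.2, 0.1]
grip_width: 0.0854
clock: 20.15
eef_pos: [0.6259, 0.334, 0.2688]
eef_rot: [0.865, 0.324, 0.36, -0.133]
contact_force: [-2.4, -6.0, 4.4]
grip_width: 0.017
[-2.41714307 -5.97444072  4.4440926 ] 0.01696090014538166 [0.62588875 0.33403348 0.26878606]
```

View pics/u_wrist.png

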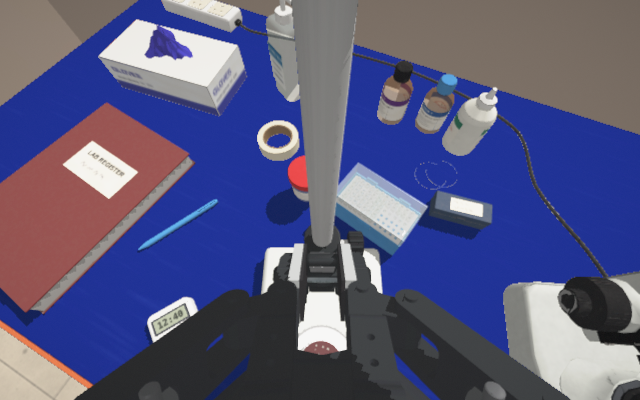

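View pics/u_side.png

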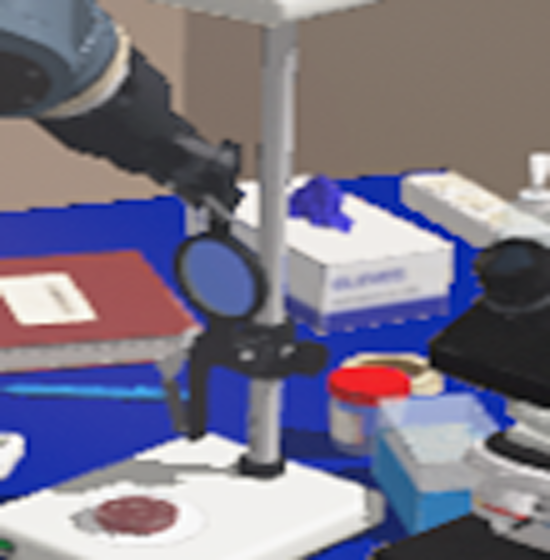

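```bash
python3 -m jog '{"twist":[[0,0,0],[0,0,0],[0,0,0],[0,0,0]],"offset":[[-4.7,-4,-0.6],[-9.4,-8,-1.5],[-14.1,-12,-2.8],[-18.7,-15.9,-4.3]],"grip":[1,1,1,1]}'
```

```text
clock: 20.65
eef_pos: [0.6069, 0.3179, 0.264]
eef_rot: [0.865, 0.324, 0.36, -0.133]
contact_force: [5.4, -0.8, -1.7]
grip_width: 0.017
```

```bash
python3 -m jog '{"twist":[[0,0,0],[0,0,0],[0,0,0],[0,0,0]],"offset":[[-4.6,-3.9,-1.8],[-9.1,-7.7,-3.9],[-13.5,-11.5,-6.3],[-17.7,-15.1,-9]],"grip":[1,1,1,1]}'; python3 -m jog '{"twist":[[0,0,0],[0,0,0],[0,0,0],[0,0,0]],"offset":[[-4.2,-3.6,-3],[-8.3,-7,-6.2],[-12.2,-10.4,-9.7],[-16,-13.6,-13.5]],"grip":[1,1,1,1]}'
```

```text
clock: 21.05
eef_pos: [0.5891, 0.3027, 0.2549]
eef_rot: [0.865, 0.324, 0.36, -0.133]
contact_force: [5.1, -0.1, -0.2]
grip_width: 0.0174
clock: 21.45
eef_pos: [0.5733, 0.2891, 0.2417]
eef_rot: [0.865, 0.324, 0.36, -0.133]
contact_force: [4.5, -2.2, 3.5]
grip_width: 0.0169
```

```bash
python3 -m jog '{"twist":[[0,0,0],[0,0,0],[0,0,0],[0,0,0]],"offset":[[-3.7,-3.1,-4],[-7.1,-6.1,-8.2],[-10.5,-8.9,-12.7],[-13.6,-11.6,-17.4]],"grip":[1,1,1,1]}'; python3 -m jog '{"twist":[[0,0,0],[0,0,0],[0,0,0],[0,0,0]],"offset":[[-3,-2.5,-4.9],[-5.8,-4.9,-9.9],[-8.4,-7.1,-15.2],[-10.8,-9.1,-20.6]],"grip":[1,1,1,1]}'
```

```text
clock: 21.85
eef_pos: [0.5596, 0.2774, 0.2244]
eef_rot: [0.865, 0.324, 0.36, -0.133]
contact_force: [-1.5, -8.2, 7.0]
grip_width: 0.0168
clock: 22.25
eef_pos: [0.5485, 0.268, 0.2032]
eef_rot: [0.865, 0.324, 0.359, -0.132]
contact_force: [-3.6, -10.3, 5.9]
grip_width: 0.017
```

```bash
python3 -m jog '{"twist":[[0,0,0],[0,0,0],[0,0,0],[0,0,0]],"offset":[[-3.9,-3.3,-4.4],[-5.9,-5,-10.2],[-7.7,-6.5,-16.2],[-9.2,-7.8,-22.2]],"grip":[1,1,1,1]}'
```

```text
clock: 22.65
eef_pos: [0.5391, 0.26, 0.1803]
eef_rot: [0.866, 0.323, 0.359, -0.132]
contact_force: [-1.0, -8.9, 1.7]
grip_width: 0.0166
```

```bash
python3 -m jog '{"twist":[[0,0,0],[0,0,0],[0,0,0],[0,0,0]],"offset":[[-1.8,-2.8,-6.2],[-3,-3.8,-12.4],[-3.8,-4.5,-18.6],[-4.4,-5,-25]],"grip":[1,1,1,1]}';python3 - <<'E'
from h import *
st=snap("wrist","v_wrist",(180,60,460,360),2)
E
```

```text
clock: 23.05
eef_pos: [0.534, 0.2555, 0.1549]
eef_rot: [0.866, 0.324, 0.358, -0.133]
contact_force: [-2.4, -5.8, -1.2]
grip_width: 0.0167
```

View pics/v_wrist.png

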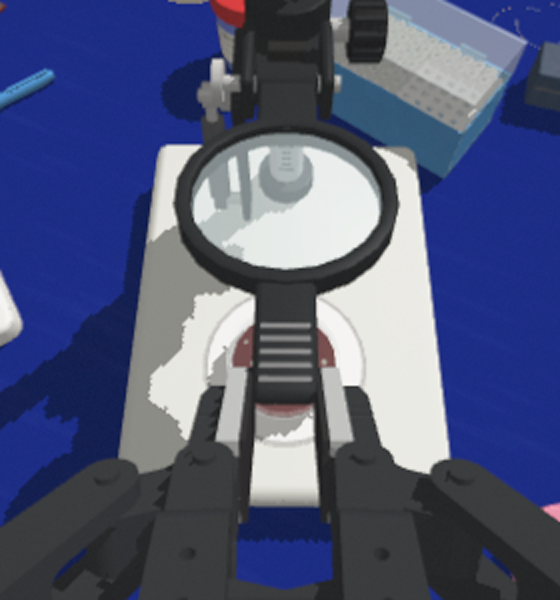

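```bash
python3 -m jog '{"twist":[[0,0,0],[0,0,0],[0,0,0]],"offset":[[0,0,-4],[0,0,-8],[0,0,-8]],"grip":[1,1,1]}'
```

```text
clock: 23.4
eef_pos: [0.5336, 0.2553, 0.1464]
eef_rot: [0.866, 0.324, 0.358, -0.133]
contact_force: [-4.0, -8.0, -1.8]
grip_width: 0.0168
```

```bash
python3 -m jog '{"twist":[[0,0,0],[0,0,0]],"offset":[[0,0,-2],[0,0,-3]],"grip":[1,1]}';python3 - <<'E'
from h import *
st=snap("wrist","w_wrist",(180,60,460,360),2);print(st['contact_force'])
E
```

```text
clock: 23.6
eef_pos: [0.5336, 0.2552, 0.1436]
eef_rot: [0.866, 0.324, 0.358, -0.133]
contact_force: [-6.5, -9.7, -2.1]
grip_width: 0.0172
[-6.51685893 -9.6944963  -2.05064991]
```

View pics/w_wrist.png

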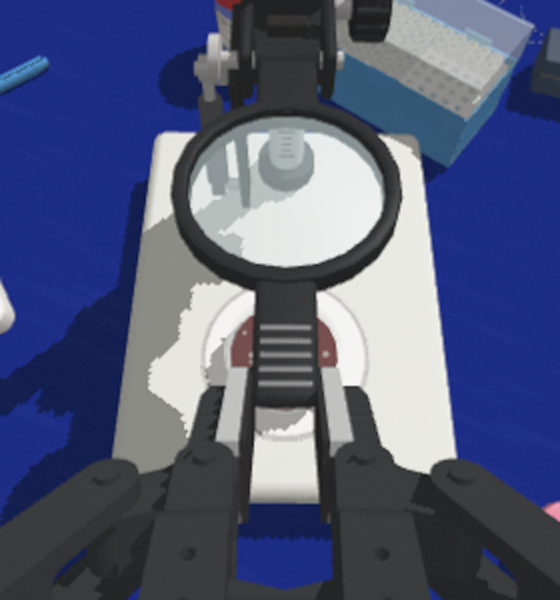

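Run:
```python
from h import *
st=arm.get_state();C=cam("wrist",st)
yaw=np.radians(40.4);xs=np.array([np.cos(yaw),np.sin(yaw),0]);z=np.array([0,0,1])
H=np.array([.5614,.2786,.1625])+.075*xs
for dz in (0,-.005):
 for th in (0,.05,.1,.15,.2):
  print(dz,th,[((proj("wrist",H+dz*z+r*(z*np.sin(th)-xs*np.cos(th))+e*z,C)-[180,60])*2).round(0).tolist() for r,e in((.0,0),(.062,0),(.099,.005),(.134,.0035),(.134,-.0035))])
```

```text
0 0 [[288.0, 62.0], [287.0, 201.0], [287.0, 298.0], [286.0, 419.0], [286.0, 425.0]]
0 0.05 [[288.0, 62.0], [288.0, 195.0], [287.0, 290.0], [286.0, 413.0], [286.0, 419.0]]
0 0.1 [[288.0, 62.0], [288.0, 189.0], [287.0, 282.0], [286.0, 405.0], [286.0, 412.0]]
0 0.15 [[288.0, 62.0], [288.0, 183.0], [287.0, 272.0], [287.0, 395.0], [286.0, 402.0]]
0 0.2 [[288.0, 62.0], [288.0, 175.0], [287.0, 261.0], [287.0, 383.0], [287.0, 391.0]]
-0.005 0 [[288.0, 72.0], [287.0, 209.0], [287.0, 305.0], [286.0, 423.0], [286.0, 428.0]]
-0.005 0.05 [[288.0, 72.0], [287.0, 204.0], [287.0, 297.0], [286.0, 417.0], [286.0, 423.0]]
-0.005 0.1 [[288.0, 72.0], [287.0, 198.0], [287.0, 289.0], [286.0, 410.0], [286.0, 416.0]]
-0.005 0.15 [[288.0, 72.0], [288.0, 192.0], [287.0, 280.0], [286.0, 400.0], [286.0, 407.0]]
-0.005 0.2 [[288.0, 72.0], [288.0, 185.0], [287.0, 269.0], [287.0, 389.0], [286.0, 396.0]]
```

```bash
python3 -m jog '{"twist":[[0,0,0],[0,0,0],[0,0,0]],"offset":[[-1.5,-1.3,-2],[-2,-1.6,-5],[-2,-1.6,-6]],"grip":[1,1,1]}'
```

```text
clock: 23.95
eef_pos: [0.5332, 0.2548, 0.1392]
eef_rot: [0.865, 0.324, 0.359, -0.133]
contact_force: [3.5, 1.2, -3.3]
grip_width: 0.0166
```

```bash
python3 -m jog '{"twist":[[0,0,0],[0,0,0],[0,0,0],[0,0,0],[0,0,0],[0,0,0],[0,0,0],[0,0,0],[0,0,0]],"offset":[[0,0,0],[0,0,0],[0,0,0],[0,0,0],[-8,-7,10],[-22,-19,29],[-40,-35,53],[-60,-52,80],[-70,-61,95]],"grip":[0,-0.5,-1,-1,-1,-1,-1,-1,-1]}'
python3 - <<'E'
from h import *
st=snap("wrist","x_wrist");print(st['contact_force'],st['eef_pos'],st['eef_rot'])
im=np.load("pics/x_wrist.npy")[60:250,230:420];cv2.imwrite("pics/x2.png",cv2.resize(im,None,fx=3.1,fy=3.1,interpolation=cv2.INTER_CUBIC))
cv2.imwrite("pics/x_side.png",cv2.resize(eyes.read_camera("side")[:,:,::-1][130:310,250:430],None,fx=3.3,fy=3.3,interpolation=cv2.INTER_CUBIC))
C=cam("wrist",st);yaw=np.radians(40.4);xs=np.array([np.cos(yaw),np.sin(yaw),0]);z=np.array([0,0,1])
H=np.array([.5614,.2786,.1625])+.075*xs
for dz in (0,-.005):
 for th in (0,.05,.1):
  print(dz,th,[((proj("wrist",H+dz*z+r*(z*np.sin(th)-xs*np.cos(th))+e*z,C)-[230,60])*3.1).round(0).tolist() for r,e in((.0,0),(.062,0),(.099,.005),(.134,.0035),(.134,-.0035))])
E
```

```text
clock: 24.85
eef_pos: [0.4622, 0.1928, 0.2356]
eef_rot: [0.865, 0.324, 0.36, -0.133]
contact_force: [0.0, -0.0, 0.5]
grip_width: 0.0855
[ 0.04441622 -0.00913281  0.45930636] [0.46216912 0.19279155 0.23562686] [ 0.86494917  0.32397872  0.35960496 -0.13260842]
0 0 [[287.0, 103.0], [286.0, 232.0], [285.0, 312.0], [284.0, 409.0], [284.0, 419.0]]
0 0.05 [[287.0, 103.0], [286.0, 226.0], [285.0, 303.0], [284.0, 398.0], [284.0, 409.0]]
0 0.1 [[287.0, 103.0], [286.0, 220.0], [285.0, 294.0], [284.0, 386.0], [284.0, 397.0]]
-0.005 0 [[287.0, 113.0], [286.0, 241.0], [285.0, 321.0], [284.0, 416.0], [284.0, 426.0]]
-0.005 0.05 [[287.0, 113.0], [286.0, 235.0], [285.0, 312.0], [284.0, 406.0], [284.0, 416.0]]
-0.005 0.1 [[287.0, 113.0], [286.0, 229.0], [285.0, 303.0], [284.0, 394.0], [284.0, 405.0]]
```

View pics/x2.png

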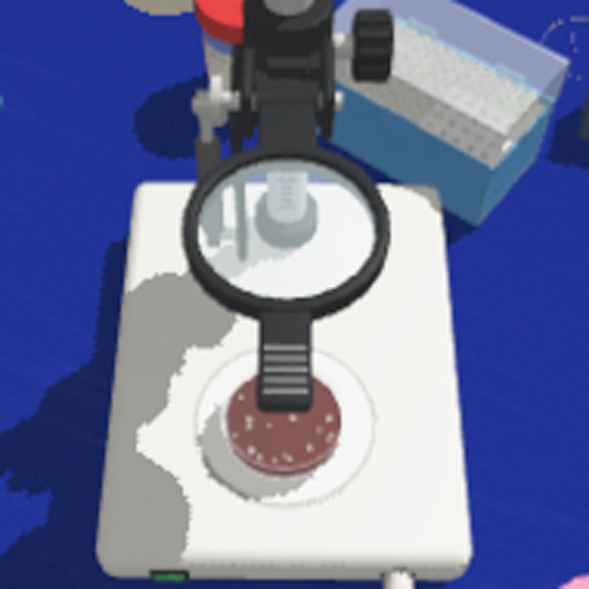

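View pics/x_side.png

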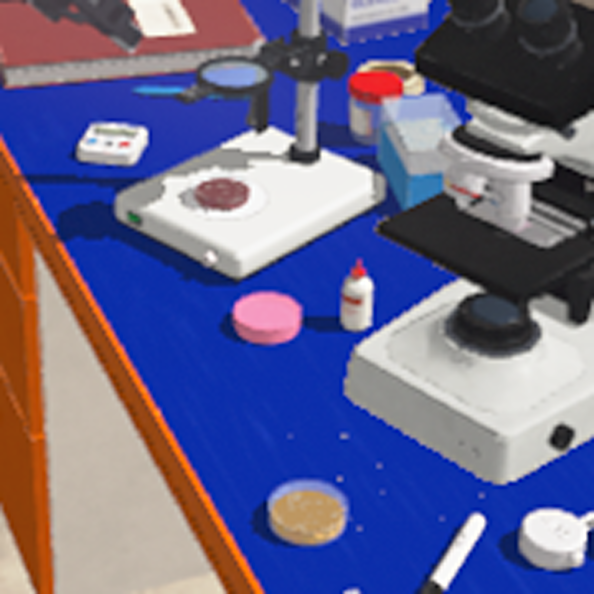

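```bash
python3 -m jog '{"twist":[[0,0,0],[0,0,0],[0,0,0],[0,0,0]],"offset":[[-18,-6,23],[-36,-11.6,46.5],[-36,-11.6,46.5],[-36,-11.6,46.5]],"grip":[-1,-1,-1,-1]}'
python3 - <<'E'
from h import *
st=snap("wrist","y_wrist");print(st['contact_force'],st['eef_pos'],st['eef_rot'])
a=np.load("pics/e_wrist.npy");b=np.load("pics/y_wrist.npy")
print([np.round(proj("wrist",p,cam("wrist",st)),1) for p in ([.5614,.2786,.036],[.526,.2475,.163])])
s0={"eef_pos":np.array([0.4259,0.1812,0.2821]),"eef_rot":np.array([0.865,0.325,0.358,-0.133])}
print([np.round(proj("wrist",p,cam("wrist",s0)),1) for p in ([.5614,.2786,.036],[.526,.2475,.163])])
f=lambda im:cv2.resize(np.ascontiguousarray(im[60:210,280:390]),None,fx=3.5,fy=3.5,interpolation=cv2.INTER_CUBIC)
cv2.imwrite("pics/y2.png",np.hstack([f(a),f(b)]))
g=lambda im,r:cv2.cvtColor(np.ascontiguousarray(im[r[1]:r[3],r[0]:r[2]]),cv2.COLOR_BGR2GRAY).astype(np.float32)
for n,r in (("carriage",(305,65,365,115)),("ring",(300,108,368,162)),("tab",(325,160,345,186)),("base front",(280,215,390,245))):
    A=cv2.cvtColor(a,cv2.COLOR_BGR2GRAY)[r[1]:r[3],r[0]:r[2]];B=cv2.cvtColor(b,cv2.COLOR_BGR2GRAY)[r[1]-8:r[3]+8,r[0]-8:r[2]+8]
    m=cv2.matchTemplate(B,A,cv2.TM_CCOEFF_NORMED);_,v,_,l=cv2.minMaxLoc(m);print(n,round(v,3),l[0]-8,l[1]-8)
E
```

```text
clock: 25.35
eef_pos: [0.4277, 0.1824, 0.2805]
eef_rot: [0.865, 0.324, 0.36, -0.133]
contact_force: [0.1, 0.4, -0.8]
grip_width: 0.0855
[ 0.10270164  0.41530207 -0.82157994] [0.42773809 0.18237623 0.28054584] [ 0.86473937  0.32410184  0.35978346 -0.13319039]
[array([330.6, 191.5]), array([334.7, 177.2])]
[array([331. , 190.2]), array([335.1, 175.8])]
carriage 0.975 0 1
ring 0.979 0 1
tab 0.694 0 2
base front 0.997 0 2
```

View pics/y2.png

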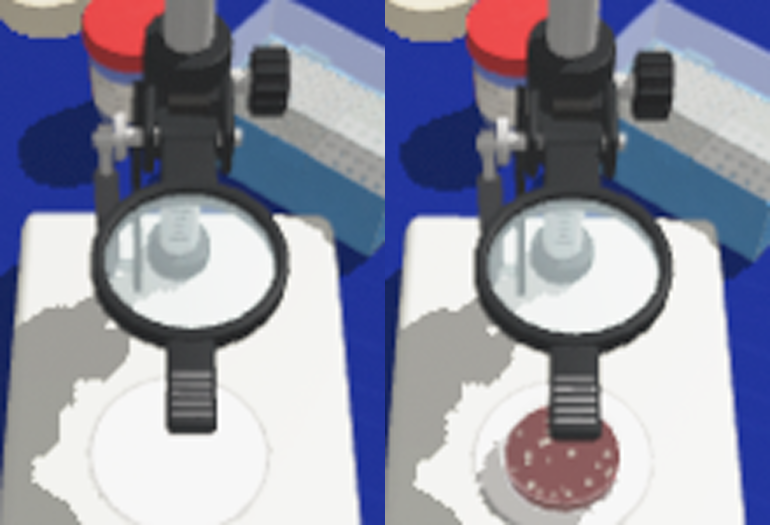

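```bash
python3 -c "
from bench import ticket
print(ticket.job_done())"
```

```text
the job is handed in; nothing more can be done
None
```

The job is handed in at about 25 s on the robot's clock, well under the 67 s limit. My last checks showed everything in place, but the hand-in reports no verdict.

**What I did:** I pinched the loupe's tab and led it up to its stop, then let go; it stayed upright. I set the red dish on the stage and released it. Then I led the loupe back down to within a few millimetres of its stop and opened the fingers, so the spring closed the rest.

**Last checks:**
- **Loupe and carriage:** I compared pictures taken before and after from nearly the same pose. Carriage, ring and tab moved only by the 1–2 pixels explained by the camera's own shift, so the loupe is level and the focus is unchanged to about 1 mm. The tab's picture match was weak (0.69) because the dish now lies behind it.
- **Dish:** it lies flat, about 1–2 mm from the stage's middle.
- **Bystanders:** the amber dish, timer and dropper look unmoved. I did not check the marker and forceps closely at the end, but nothing went near them.
- **Robot:** it touches nothing.

**What went wrong on the way:**
- **Missed first grip:** the first close on the dish shut above its lid, because the finger tips sit about 25 mm further back than the nominal tool point. I reopened, went 20 mm lower, and the second grip held.
- **Near the slip limit:** raising the loupe, the downward push on the tab reached 12.4 N, close to the 13 N at which the carriage slips. I eased it off, and the pictures show no slip.

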